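Draw the evidence plate from under the stack of specimen cases

ROBOT

A 7-joint arm with a two-finger parallel gripper is mounted at the origin on the work surface. World frame = base frame: x ahead of the robot, y to its left, z up, the work surface at z = 0. Lengths are in m, angles in rad, forces in N, time in s.
With the tool pointing down it reaches from about 0.425 to 0.875 m from the base axis. Payload 4.7 kg.
Tool frame: the origin (TCP) lies on the centre line of the jaws, within the pads' length; the fingertips stand ahead of it and the grasp point (between the pads) lies 2 mm behind it (nose_length is the z of the fingertips in the tool frame, in m); z points along the fingers, y is the line along which they close (so a half turn about z gives the same grasp; the last joint's range is limited). The gripper opens to 87 mm and grips with 3 to 60 N. Pads are 19 mm wide; open, the fingers measure 117 mm over their backs; the gripper's body (75 mm by 190 mm) begins 51 mm behind the grasp point.
Start: joints at [1.175, 0.321, -0.07, 1.45, 0.023, 1.371, -0.057], TCP at [0.259, -0.596, 0.213] pointing down, gripper open.
Joint ranges: [-2.86, 2.86], [-0.3, 2.09], [-1.38, 1.24], [0.06, 2.45], [-1.56, 4.7], [0.09, 2.05], [-2.69, 2.69]. Speed limits (rad/s): [2.57, 2.57, 3.14, 3.14, 3.14, 3.14, 3.14].

INTERFACE

Orientations are given as a rotation vector (axis times angle).
In Python, from bench import * gives the robot as it stands.
- The arm moves only by the tool send_rows, never from a script. Its arguments are lists of equal length, an entry for each row: "xyz": the shift along the tool's x, y, z in mm, a list of three; "dr": the turn, a rotation vector about the tool's x, y, z in rad, a list of three. A call has exactly 10 rows; each row is the pose to reach, as a shift and turn from the pose commanded when the call began, along the tool's axes at that moment; what a row does not reach only later rows make up. A row lasts 1/12 s, in which the tool goes at most 41.7 mm and 7.16 degrees, less where a joint would pass 70% of its speed; a pose out of reach is approached as far as the arm can. A call with a gripper value outside its range is refused whole. "jaw" is the finger opening in mm, from 0 to 87, set as the call begins (left out, the last holds). The fingers move at their own pace and stop on an object; "grip_force" is the grip in N (left out, the last holds). Time passes only in rows, so rows that repeat a pose let the fingers close, or fill a call up. It gives the time, the measured TCP pose, the force, the opening and the grip force at its end, in the units of the state.
- get_state(): the state, without advancing time (a new reading comes with each control period).
- get_image(name): name is "side" or "top" or "wrist"; returns the picture (420x560x3 uint8, red, green, blue); there is no depth.
- calibration(name): a dict with "vfov" (degrees; the focal length in pixels is half the picture's height over the tangent of half this angle, whatever the lens; pixels are square), "cx", "cy" (the principal point, pixels), "rvec" (rotation vector, rad) and "tvec" (3), from world to camera coordinates, as OpenCV has them; the wrist camera has in their place "hand_eye" (4x4, takes a point from camera to tool coordinates, whose origin is the TCP and whose axes are the flange's). Camera axes: x right, y down, z forward; pixel columns grow to the right and rows downward; lengths in m; the calibration is good to about 2 mm. The wrist camera is an equidistant fisheye: a pixel r from the principal point sees the ray r / f radians off the axis. A picture is of the moment at which its call begins: read the wrist's pose just before it. calibration takes no time and is no camera call.
- close_job(): hands the job in; it is judged then, once.
The state is a dict: "time": time; "joint_positions": joint angles; "qd": joint speeds; "joint_torque": joint torques, N m; "position": TCP position; "tool_rot": TCP orientation; "ft_force": force on the tool from outside, world axes, zero at the start; "torque": the same for the moment, N m; "grip_width": opening from 0.0 (shut) to 1.0 (fully open); "grip_force": force on a finger pad.
Only numpy, scipy, OpenCV 4.12 (cv2) and the standard library are available. Lean on these libraries where they do the work, as an engineer would, in place of code of your own. Each camera call takes 0.05 s, during which the arm holds its last target. There are 200 camera calls.

TASK

Slide the orange keeper gently up to the stack of specimen cases until it rests against the lowest one, so that the stack cannot follow. Then press lightly on the black rubber patch and draw the glass plate out from under the stack, along the channel onto the lit window, until it meets the red end stop. The stack must stay standing where it is, on the stand; do not touch the cases with the gripper, press the plate or the cases hard, or disturb anything else on the bench.

Things in the scene. Friction and masses are not known exactly. Their poses are not given: they have to be found in the camera images.
- stand: Fixed stand, 150 (x) by 320 mm (y); place, yaw and height vary. Origin on its centre line. Its bed, the floor of a 104 mm wide channel along y, is 30 mm above the origin; side walls rise 9 mm above it (16 beside the window), the red end stop 16 (face at y=-142.5). Stack at the +y end before a 34 mm high fence (face at y=+143.5), lit window at the -y end. Bed, plate and lowest case are slippery (0.2).
- window (a point): The plate's home: 30 mm above the stand's origin (bed level), at y=-57.5 mm in its frame; axes as the stand's. A plate touching the end stop has its centre over this point. From y=-30 mm on, the lit window panel (fixed, stiff) rises towards the end stop, by up to 9 mm at the stop, differently each time and not reported: the patch climbs by up to 7 mm on the way.
- keeper (a joint): Orange keeper in m: 0 fully back, grows along the stand's +y to the stack; travel 0.085; starts 35 to 75 mm short of the stack. A bar across the channel, 14 mm thick (y), 16 mm high, underside 10.5 mm above the bed: plate and patch pass below. Stays where left; sliding it takes about 6 N; pressing the case with over 20 N is too much.
- keeper_knob (a point): On the axis of the keeper's upright black knob, 20 mm across, 17 mm below its top and 26 mm above the orange arm it stands on. The knob is beside the channel, 85 mm to the stand's -x side of the centre line. The keeper's face that meets the lowest case is 32 mm ahead (+y) of this point. Axes as the stand's.
- plate_center (a point): Centre of the blue-green glass plate, 100 (x) by 170 (y) by 6 mm, about 220 g, on the bed under the stack, its -y end sticking out; 2 mm of side play. Too wide to grip across: it is drawn by pressing on its patch. Its home is 110 to 116 mm away towards the stand's -y.
- grip_patch (a point): Centre of the top of the black rubber patch on the plate's -y end, 60 mm from the plate's centre; 80 (x) by 42 mm (y), its top 7.5 mm above the bed, friction about 1.2. A downward press of 5 to 15 N draws the plate without slip; over 25 N is too much. Partly beneath the keeper until that is slid to the stack.
- case_low_center (a point): Centre of the lowest specimen case, grey with a blue lid band, 90 by 90 by 34 mm, about 240 g, standing on the plate; it sinks 6 mm on to the bed as the plate leaves. Up to 4 mm of play to the fence behind it.
- case_mid_center (a point): Centre of the middle case, white, 80 by 80 by 30 mm, about 180 g, on the lowest case.
- case_top_center (a point): Centre of the top case, black with a yellow lid band, 62 by 62 by 36 mm, about 120 g, on the middle case.
- powder_jar: Amber jar, 52 mm across, 75 mm high; bystander. Origin under its centre.
- torch: Aluminium torch tube, 30 mm across, 140 mm long, lying; bystander. Origin under its middle.
- brush: Dusting brush lying on the bench; bystander.
- loupe: Grey loupe, 48 mm across, 42 mm high; bystander. Origin under its centre.
- tape: Clear roll of tape, 80 mm across, 22 mm high; bystander. Origin under its centre.
- marker: Yellow evidence marker, upright sheet 90 mm long (y), 60 mm high on a 50 mm foot; bystander. Origin under its centre.
Mind the look-alikes: they are no part of the job. Of the things that look like the part that bears plate_center, the largest one is meant.

How it is judged:
On the way, in this order (a step that is already met when the one before it is completed fails the run):
1. the keeper rests against the lowest case (within 3 mm) while the plate is still under the stack (y of case_low_center in the frame of keeper_knob below 0.08 m and distance of plate_center from where it was at the start of the episode below 0.02 m), for 0.2 s.
2. the plate is clear of the stack (y of plate_center in the frame of stand below -0.035 m), for 0.1 s.
At the end, for the whole second after the job is handed in: Plate down in the channel at the red stop (within 4 mm along the channel); the three cases at rest, upright (0.08 rad), the lowest down on the bed, low/middle/top within 14/16/18 mm of their start (6 mm is the sinking); keeper within 6 mm of the lowest case (y of plate_center in the frame of window between -0.004 and 0.004 m and z of plate_center in the frame of window below 0.009 m and angle between the y axis of stand and the y axis of plate_center, either way round below 0.06 rad and linear speed of each of plate, case_low, case_mid, case_top below 0.01 m/s and z of case_low_center in the frame of stand below 0.05 m and y of case_low_center in the frame of keeper_knob below 0.083 m and angle between each of case_low_center, case_mid_center, case_top_center's own z axis and vertical below 0.08 rad and distance of case_low_center from where it was at the start of the episode below 0.014 m and distance of case_mid_center from where it was at the start of the episode below 0.016 m and distance of case_top_center from where it was at the start of the episode below 0.018 m); the robot touches nothing.
It fails at once if more than 25 N between the gripper and the plate (contact force between any of the fingers, the arm and plate above 25 N).
It fails at once if more than 20 N between the keeper and the lowest case (contact force between keeper and case_low above 20 N).
It fails at once if a case tips by more than 0.3 rad (angle between any of case_low_center, case_mid_center, case_top_center's own z axis and vertical above 0.3 rad).
It fails at once if the gripper or arm touches a case (more than 2 N) (contact force between any of the fingers, the arm and case_low above 2 N or contact force between any of the fingers, the arm and case_mid above 2 N or contact force between any of the fingers, the arm and case_top above 2 N).
It fails at once if a bystander is moved by more than 20 mm (distance of any of powder_jar, torch, brush, loupe, tape, marker from where it was at the start of the episode above 0.02 m).
It also fails if it takes over 69 s, if anything falls off the work surface, if the arm or the gripper's body presses on something with over 40 N, if the wrist force passes 120 N, or if a joint passes its speed limit or range.

## Working session

There is one attempt and no reset: what is moved stays moved. The work goes in short steps, Python scripts to look and compute and a tool call to move; the robot and the scene stay as the last step left them, time stands still between calls to the robot, and variables do not carry over. Pictures are saved under pics/ and viewed, at most 10 in all, crops included, and the job is handed in when it is done.

Besides the shell and the picture viewer there is one more tool, called as a command line: name --argument value ..., lists and objects as JSON in quotes. send_rows: Moves the arm, as the interface text tells. Its arguments: {"type":"object","properties":{"xyz":{"type":"array"},"dr":{"type":"array"},"jaw":{"type":"number"},"grip_force":{"type":"number"}},"required":["xyz","dr"]}

```bash
mkdir -p pics
cat > h.py <<'E'
from bench import *
import numpy as np, cv2
from scipy.spatial.transform import Rotation as R
def cam(n):
    c=calibration(n); f=210/np.tan(np.radians(c['vfov'])/2)
    return c,f
def ray(n,u,v,st=None):
    c,f=cam(n)
    if 'rvec' in c:
        Rm=R.from_rotvec(np.ravel(c['rvec'])).as_matrix(); t=np.ravel(c['tvec'])
        d=Rm.T@np.array([(u-c['cx'])/f,(v-c['cy'])/f,1]); return -Rm.T@t,d
    st=st or get_state()
    x,y=u-c['cx'],v-c['cy']; r=np.hypot(x,y); a=r/f
    d=np.array([np.sin(a)*x/r,np.sin(a)*y/r,np.cos(a)]) if r>0 else np.array([0,0,1.])
    H=np.array(c['hand_eye']); T=np.eye(4); T[:3,:3]=R.from_rotvec(st['tool_rot']).as_matrix(); T[:3,3]=st['position']
    M=T@H; return M[:3,3],M[:3,:3]@d
def atz(n,u,v,z,st=None):
    o,d=ray(n,u,v,st); return o+d*(z-o[2])/d[2]
def save(n,name,s=1.0):
    im=get_image(n); im=cv2.cvtColor(im,cv2.COLOR_RGB2BGR)
    cv2.imwrite('pics/'+name+'_raw.png',im)
    if s!=1: im=cv2.resize(im,None,fx=s,fy=s)
    cv2.imwrite('pics/'+name+'.png',im)
def proj(n,P,st=None):
    c,f=cam(n); P=np.atleast_2d(P).astype(float)
    if 'rvec' in c:
        p=P@R.from_rotvec(np.ravel(c['rvec'])).as_matrix().T+np.ravel(c['tvec'])
        return p[:,:2]/p[:,2:]*f+[c['cx'],c['cy']]
    st=st or get_state()
    H=np.array(c['hand_eye']); T=np.eye(4); T[:3,:3]=R.from_rotvec(st['tool_rot']).as_matrix(); T[:3,3]=st['position']
    M=np.linalg.inv(T@H); p=P@M[:3,:3].T+M[:3,3]
    r=np.hypot(p[:,0],p[:,1]); a=np.arctan2(r,p[:,2])
    return p[:,:2]/r[:,None]*(a*f)[:,None]+[c['cx'],c['cy']]
E
python3 - <<'E'
from h import *
print(get_state())
for n in('top','side'):
    save(n,n+'0',1.42)
    print(n,calibration(n),ray(n,280,210))
print(calibration('wrist'))
import bench; print([x for x in dir(bench) if not x.startswith('__')])
E
```

```text
{'time': 0.0, 'joint_positions': array([ 1.17509365,  0.32182847, -0.07005361,  1.45168851,  0.02259484,
        1.37078905, -0.05691855]), 'qd': array([-5.03442939e-04, -1.23659283e-05, -3.25197300e-04,  4.48318491e-04,
        2.69947447e-04,  8.78822360e-04, -9.99446199e-04]), 'joint_torque': array([ 1.20704331e-04, -4.91294146e+01, -4.03523566e-01, -3.12523019e+01,
       -6.39109151e-02,  4.36474197e-02,  1.59571709e-04]), 'position': array([ 0.25868599, -0.59567889,  0.21225095]), 'tool_rot': array([-3.07405565e+00, -6.38814509e-01,  7.73728531e-04]), 'ft_force': array([ 1.6608112 ,  0.49151875, -1.07622074]), 'torque': array([-0.03136712,  0.00255611, -0.00991632]), 'grip_force': 0.0, 'grip_width': 1.0026829311365253}
top {'vfov': 51.78117709736004, 'cx': 272.7419064993609, 'cy': 209.6896814758366, 'rvec': array([ 2.130615  , -2.04999333,  0.23898357]), 'tvec': array([-0.02653046,  0.56474461,  0.98556758])} (array([ 0.31751918, -0.02025853,  1.09075889]), array([ 0.23531363, -0.00204863, -0.97206236]))
side {'vfov': 56.072813610300315, 'cx': 281.7377199620674, 'cy': 208.12204209300353, 'rvec': array([ 0.14745024, -2.72858576,  1.44465606]), 'tvec': array([0.55852447, 0.13409765, 1.06438276])} (array([0.46838292, 0.86046105, 0.70927191]), array([ 0.09334538, -0.81910008, -0.56604222]))
{'vfov': 65.70646984690485, 'cx': 274.5664006873083, 'cy': 211.88331364204726, 'hand_eye': array([[ 7.72148781e-04, -9.58717123e-01, -2.84360480e-01,
         7.85949462e-02],
       [ 9.99999694e-01,  7.05071914e-04,  3.38246822e-04,
        -2.89022746e-04],
       [-1.23788432e-04, -2.84360654e-01,  9.58717374e-01,
        -1.70616870e-01],
       [ 0.00000000e+00,  0.00000000e+00,  0.00000000e+00,
         1.00000000e+00]])}
['MotionError', 'calibration', 'close_job', 'get_image', 'get_state', 'nose_length']
```

View pics/top0.png

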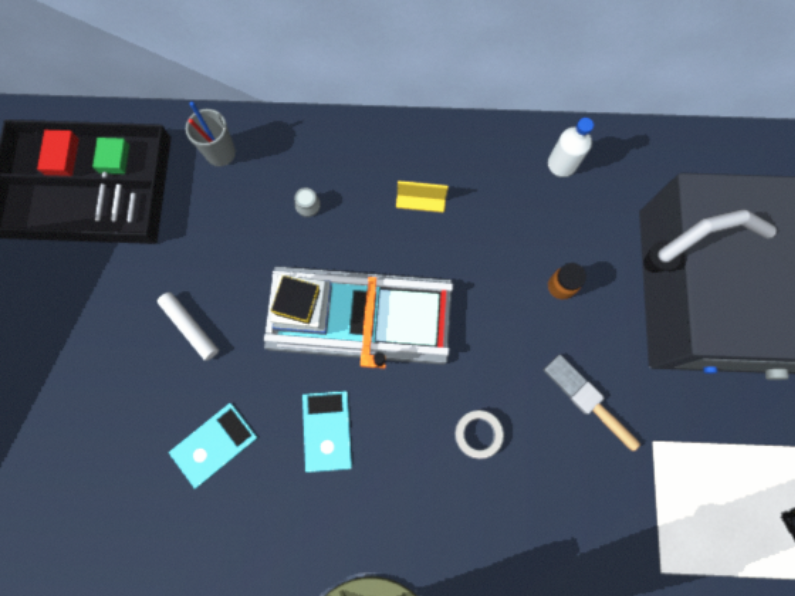

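View pics/side0.png

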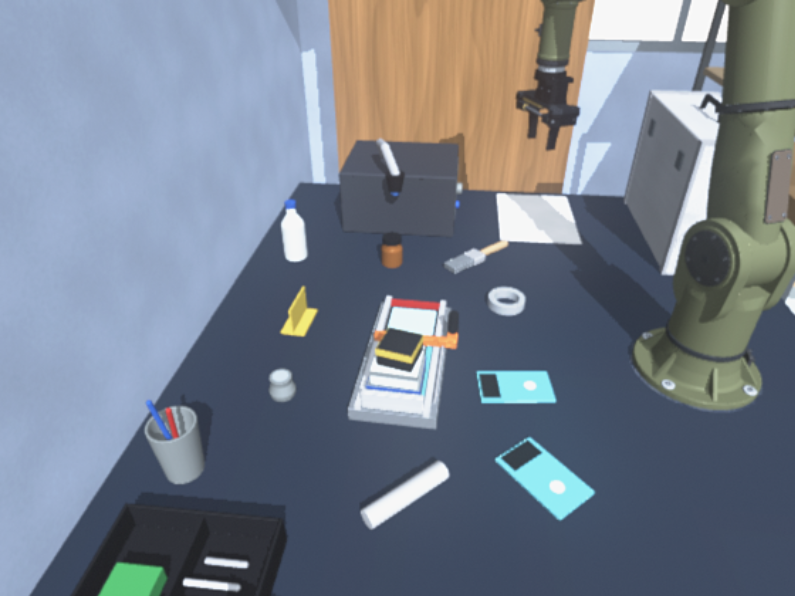

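Run:
```python
import cv2,numpy as np
a=cv2.imread('pics/top0_raw.png')[180:268,180:330]; a=cv2.resize(a,None,fx=5,fy=5,interpolation=cv2.INTER_CUBIC)
b=cv2.imread('pics/side0_raw.png')[200:305,240:330]; b=cv2.resize(b,None,fx=5,fy=5,interpolation=cv2.INTER_CUBIC)
cv2.imwrite('pics/ct.png',a); cv2.imwrite('pics/cs.png',b)
```

```text
(no output)
```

View pics/ct.png

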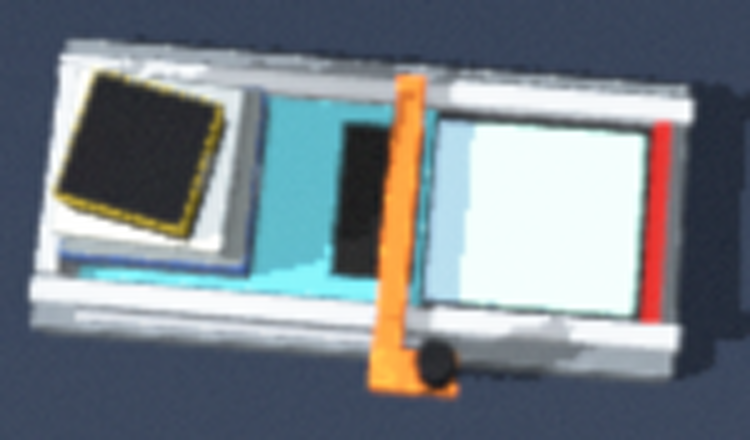

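View pics/cs.png

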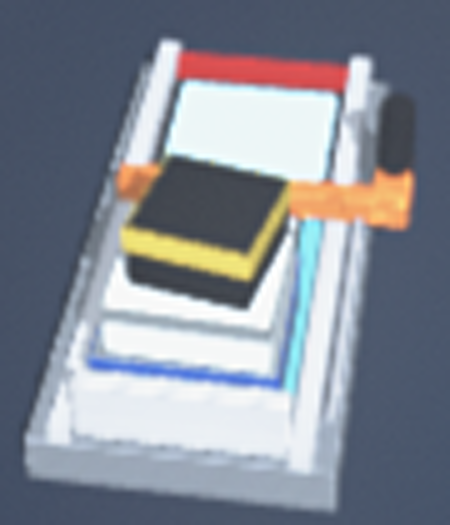

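```bash
python3 - <<'E'
from h import *
def tri(p,q):
    o1,d1=ray('top',180+p[0]/5,180+p[1]/5); o2,d2=ray('side',240+q[0]/5,200+q[1]/5)
    A=np.stack([d1,-d2],1); s=np.linalg.lstsq(A,o2-o1,rcond=None)[0]
    a,b=o1+s[0]*d1,o2+s[1]*d2; return (a+b)/2,np.linalg.norm(a-b)
for k,p,q in [('redL stop -x',(650,322),(347,68)),('redR +x',(662,122),(178,54)),('knobtop',(437,360),(398,97)),
 ('keeper corner -x+y',(370,388),(408,228)),('topcase a',(98,72),(128,228)),('topcase b',(182,235),(290,182)),('topcase c',(225,103),(170,157)),('topcase d',(57,195),(248,253)),
 ('base -x+y',(32,325),(335,508)),('base +x+y',(66,42),(26,475))]:
    print(k,*[np.round(x,4) for x in tri(p,q)])
E
python3 -c "
from bench import *;print(nose_length if not callable(nose_length) else nose_length())"
```

```text
redL stop -x [ 0.4892 -0.0991  0.0394] 0.0021
redR +x [ 0.5906 -0.1032  0.0392] 0.0019
knobtop [0.4589 0.0031 0.094 ] 0.0024
keeper corner -x+y [0.4508 0.037  0.033 ] 0.0008
topcase a [0.5812 0.165  0.1266] 0.0003
topcase b [0.5079 0.1209 0.1246] 0.0036
topcase c [0.5692 0.1057 0.1234] 0.0
topcase d [0.5232 0.1788 0.128 ] 0.0027
base -x+y [0.4796 0.2117 0.0035] 0.0015
base +x+y [0.629  0.2067 0.0036] 0.0025
0.017
```

```bash
cat >> h.py <<'E'
def goal(p,yaw=-0.04,swap=False,st=None):
    "tool shift mm & dr from present measured pose; tool x along stand x (swap: along stand y)"
    st=st or get_state(); R0=R.from_rotvec(st['tool_rot'])
    a=yaw+(np.pi/2 if swap else 0)
    T=np.array([[np.cos(a),np.sin(a),0],[np.sin(a),-np.cos(a),0],[0,0,-1]])
    return np.round(R0.inv().apply(np.array(p)-st['position'])*1000,1), np.round((R0.inv()*R.from_matrix(T)).as_rotvec(),3)
E
python3 - <<'E'
from h import *
print(goal([0.32,-0.33,0.26]), goal([0.45,0.0,0.22]))
E
```

```text
(array([ 162.1, -219.4,  -47.3]), array([-0.002,  0.   ,  0.45 ])) (array([ 412.8, -470.2,   -6.9]), array([-0.002,  0.   ,  0.45 ]))
```

send_rows --xyz '[[20, -27, -15], [42, -56, -25], [65, -88, -35], [90, -121, -42], [115, -155, -47], [140, -189, -47], [162, -219, -47], [186, -243, -45], [210, -267, -42], [235, -292, -38]]' --dr '[[0, 0, 0.05], [0, 0, 0.1], [0, 0, 0.15], [0, 0, 0.2], [0, 0, 0.25], [0, 0, 0.3], [0, 0, 0.35], [0, 0, 0.4], [0, 0, 0.45], [0, 0, 0.45]]'

```text
time: 0.93
position: [0.3583, -0.2332, 0.2513]
tool_rot: [3.14, -0.067, 0.0]
ft_force: [-0.1, 0.1, -1.1]
grip_width: 1.001
grip_force: 0.0
```

Run:
```python
from h import *
print(goal([0.45,0.01,0.22]))
```

```text
(array([  81.3, -247. ,   31.1]), array([ 0.001, -0.   , -0.003]))
```

send_rows --xyz '[[12, -35, 4], [24, -70, 8], [36, -105, 13], [47, -140, 18], [58, -175, 23], [68, -208, 27], [77, -235, 30], [81, -247, 31], [81, -247, 31], [81, -247, 31]]' --dr '[[0, 0, 0], [0, 0, 0], [0, 0, 0], [0, 0, 0], [0, 0, 0], [0, 0, 0], [0, 0, 0], [0, 0, 0], [0, 0, 0], [0, 0, 0]]' --jaw 60

```text
time: 1.77
position: [0.4486, 0.009, 0.22]
tool_rot: [3.141, -0.06, -0.002]
ft_force: [-0.8, -1.3, 0.6]
grip_width: 0.69
grip_force: 0.0
```

Run:
```python
from h import *
import pickle
st=get_state(); print(st['position'],st['tool_rot'],st['ft_force']); pickle.dump(st,open('s1.pkl','wb'))
save('wrist','w1',1.42)
```

```text
[0.44864053 0.00896994 0.21996357] [ 3.14057604e+00 -6.04857779e-02 -1.63371315e-03] [-0.78496028 -1.2677294   0.60168687]
```

View pics/w1.png

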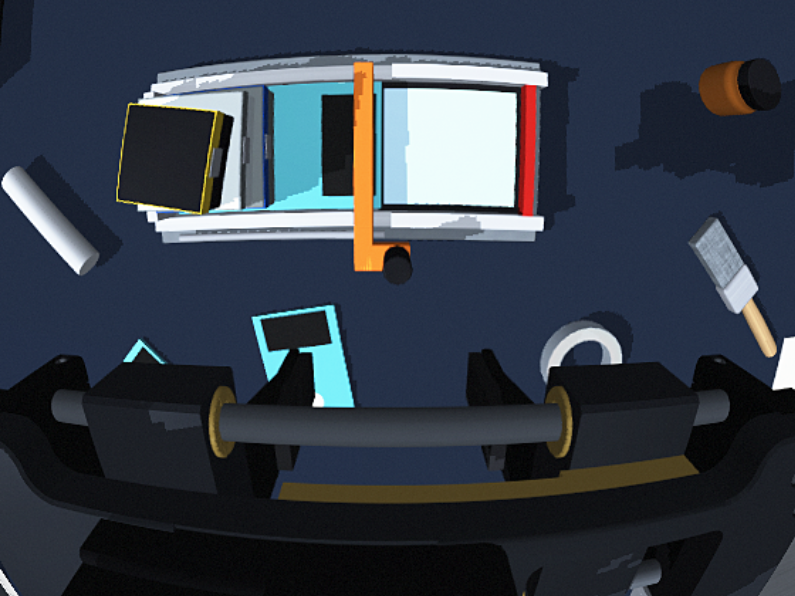

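Run:
```python
from h import *
import pickle
st=pickle.load(open('s1.pkl','rb')); b=0.0225
for k,u,v,z in [('knob',398,264,b+.0695),('patch+x',322,96,b+.0075),('patch-x',322,196,b+.0075),('red+xbot',524,86,b+.006),('red-xbot',521,215,b+.006),('case+x',267,87,b+.035),('case-x',266,207,b+.035),
 ('keep+y+x',355,63,b+.0265),('keep+y-x',355,270,b+.0265),('keep-y+x',373,63,b+.0265),('wall in +x',450,82,b+.016),('wall in -x',450,217,b+.016),
 ('wallend+x',547,70,b+.016),('wallend-x',544,230,b+.016)]:
    print(k,np.round(atz('wrist',u/1.42,v/1.42,z,st),4))
print(proj('wrist',[st['position']],st)*1.42, proj('wrist',[[.4589,.0031,.094]],st)*1.42)
```

```text
knob [0.4636 0.0034 0.092 ]
patch+x [0.5864 0.0564 0.03  ]
patch-x [0.5073 0.0601 0.03  ]
red+xbot [ 0.5924 -0.1021  0.0285]
red-xbot [ 0.4876 -0.0978  0.0285]
case+x [0.5927 0.0927 0.0575]
case-x [0.5036 0.0984 0.0575]
keep+y+x [0.6069 0.0287 0.049 ]
keep+y-x [0.451  0.0357 0.049 ]
keep-y+x [0.6061 0.0156 0.049 ]
wall in +x [ 0.5921 -0.0413  0.0385]
wall in -x [ 0.4878 -0.0383  0.0385]
wallend+x [ 0.6049 -0.1188  0.0385]
wallend-x [ 0.4766 -0.1144  0.0385]
[[390.73239397 366.71838241]] [[398.67469355 271.5671756 ]]
```

Run:
```python
from h import *
print(goal([0.4625,0.0035,0.094],-.044))
```

```text
(array([ 14.2,   3.7, 126. ]), array([0.001, 0.001, 0.003]))
```

send_rows --xyz '[[6, 2, 20], [12, 4, 45], [14, 4, 70], [14, 4, 90], [14, 4, 105], [14, 4, 115], [14, 4, 121], [14, 4, 125], [14, 4, 126], [14, 4, 126]]' --dr '[[0, 0, 0.003], [0, 0, 0.003], [0, 0, 0.003], [0, 0, 0.003], [0, 0, 0.003], [0, 0, 0.003], [0, 0, 0.003], [0, 0, 0.003], [0, 0, 0.003], [0, 0, 0.003]]'

```text
time: 2.65
position: [0.4633, 0.0039, 0.0948]
tool_rot: [3.141, -0.069, 0.001]
ft_force: [-0.7, -0.4, 0.1]
grip_width: 0.692
grip_force: 0.0
```

send_rows --xyz '[[0, 0, 0], [0, 0, 0], [0, 0, 0], [0, 0, 0], [0, 0, 0], [0, 0, 0], [0, 0, 0], [0, 0, 0], [0, 0, 0], [0, 0, 0]]' --dr '[[0, 0, 0], [0, 0, 0], [0, 0, 0], [0, 0, 0], [0, 0, 0], [0, 0, 0], [0, 0, 0], [0, 0, 0], [0, 0, 0], [0, 0, 0]]' --jaw 10 --grip_force 12

```text
time: 3.48
position: [0.4628, 0.0042, 0.0943]
tool_rot: [3.141, -0.068, -0.0]
ft_force: [-0.2, -0.5, 0.3]
grip_width: 0.128
grip_force: 0.0
```

Run:
```python
from h import *
st=get_state(); print(proj('wrist',[st['position'],st['position']-[0,0,.017]],st)*1.42)
save('wrist','w2',1.42)
```

```text
[[390.73271793 366.71486177]
 [390.67085251 350.58590717]]
```

View pics/w2.png

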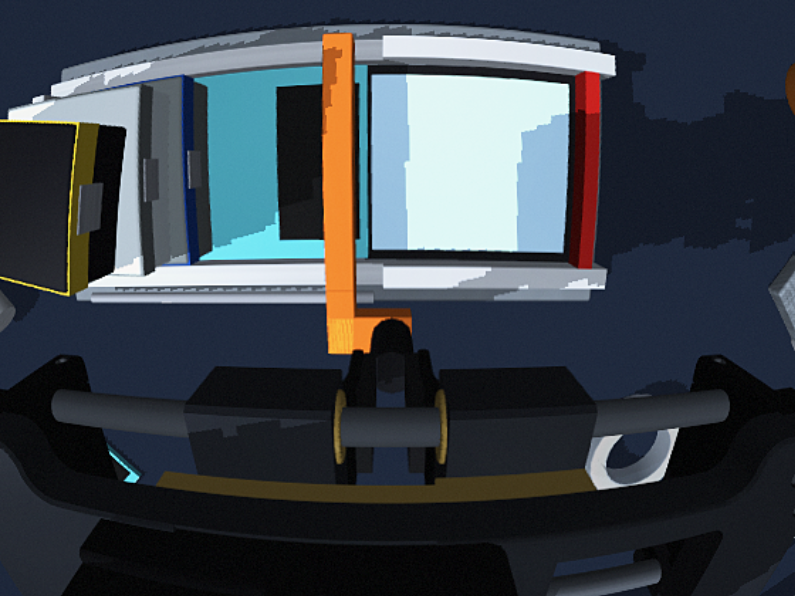

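Run:
```python
from h import *
st=get_state(); p=st['position']; print(p,st['grip_width'],st['grip_force'])
for x in(0,.01,.02):
  print(x,(proj('wrist',[p+[x,.0055,-.017],p+[x,-.0055,-.017],p+[x,.01,-.017],p+[x,-.01,-.017],p+[x,0,-.002]],st)*1.42).round().tolist())
im=cv2.imread('pics/w2_raw.png')[205:330,220:330]; cv2.imwrite('pics/c2.png',cv2.resize(im,None,fx=5,fy=4.5,interpolation=cv2.INTER_CUBIC))
for z in (.07,.08,.09,.1): print(z,atz('wrist',391/1.42,321/1.42,z))
```

```text
[0.46282143 0.00422004 0.09430698] 0.12070553091806734 0.0
0 [[378.0, 351.0], [403.0, 350.0], [368.0, 351.0], [413.0, 350.0], [391.0, 365.0]]
0.01 [[377.0, 330.0], [402.0, 329.0], [367.0, 330.0], [413.0, 328.0], [390.0, 342.0]]
0.02 [[376.0, 308.0], [402.0, 307.0], [365.0, 308.0], [412.0, 306.0], [389.0, 319.0]]
0.07 [0.47405781 0.00359154 0.07      ]
0.08 [0.47750294 0.00347    0.08      ]
0.09 [0.48094807 0.00334846 0.09      ]
0.1 [0.4843932  0.00322692 0.1       ]
```

View pics/c2.png

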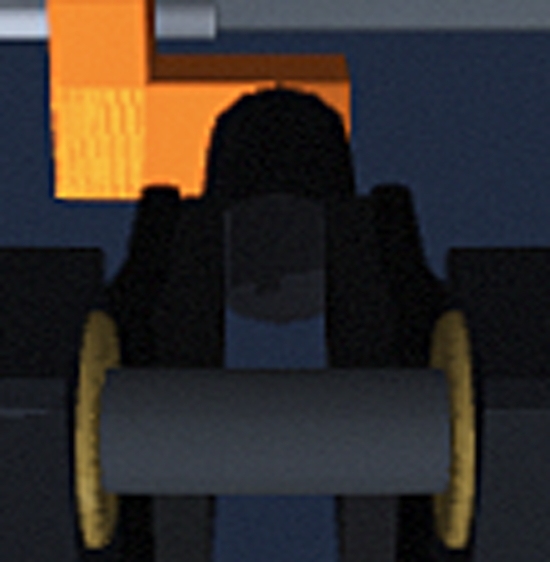

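Run:
```python
from h import *
import pickle
s1=pickle.load(open('s1.pkl','rb')); s2=get_state()
def tri(a,b):
    (o1,d1),(o2,d2)=a,b
    s=np.linalg.lstsq(np.stack([d1,-d2],1),o2-o1,rcond=None)[0]
    p,q=o1+s[0]*d1,o2+s[1]*d2; return ((p+q)/2).round(4),np.linalg.norm(p-q).round(4)
W=lambda u,v,s: ray('wrist',u/1.42,v/1.42,s)
for k,p,q in [('knob -x edge',(398,284),(392,392)),('red far top +x',(536,85),(600,72)),('red -x',(534,215),(592,268)),('patch+x',(322,96),(279,86)),('patch-x',(322,196),(278,239)),
 ('keeper corner -x+y',(355,272),(329,354)),('keeper +x+y',(355,63),(323,34)),('wallend+x',(547,70),(615,54)),('wallend-x',(544,230),(606,289)),('case+x top',(267,87),(190,76)),('case-x',(266,207),(188,264))]:
    print(k,*tri(W(*p,s1),W(*q,s2)))
```

```text
knob -x edge [0.45   0.004  0.0921] 0.0004
red far top +x [ 0.5916 -0.1078  0.0419] 0.0005
red -x [ 0.4882 -0.1055  0.038 ] 0.0011
patch+x [0.5875 0.0565 0.0275] 0.0015
patch-x [0.508  0.0598 0.0344] 0.0011
keeper corner -x+y [0.449  0.0363 0.0462] 0.0007
keeper +x+y [0.6041 0.0279 0.0608] 0.0001
wallend+x [ 0.6041 -0.1186  0.0395] 0.0013
wallend-x [ 0.4768 -0.1134  0.0411] 0.0005
case+x top [0.5927 0.0921 0.0596] 0.0009
case-x [0.505  0.0947 0.0717] 0.0009
```

send_rows --xyz '[[-2, 0, 0], [-2, 0, 0], [-2, 0, 0], [-2, 0, 0], [-2, 0, 0], [-2, 0, 2], [-2, 0, 5], [-2, 0, 8], [-2, 0, 11], [-2, 0, 13]]' --dr '[[0, 0, 0], [0, 0, 0], [0, 0, 0], [0, 0, 0], [0, 0, 0], [0, 0, 0], [0, 0, 0], [0, 0, 0], [0, 0, 0], [0, 0, 0]]' --jaw 50

```text
time: 4.37
position: [0.4605, 0.0044, 0.0807]
tool_rot: [-3.141, 0.068, 0.001]
ft_force: [0.2, -0.0, -0.7]
grip_width: 0.57
grip_force: 0.0
```

send_rows --xyz '[[0, 0, 0], [0, 0, 0], [0, 0, 0], [0, 0, 0], [0, 0, 0], [0, 0, 0], [0, 0, 0], [0, 0, 0], [0, 0, 0], [0, 0, 0]]' --dr '[[0, 0, 0], [0, 0, 0], [0, 0, 0], [0, 0, 0], [0, 0, 0], [0, 0, 0], [0, 0, 0], [0, 0, 0], [0, 0, 0], [0, 0, 0]]' --jaw 8 --grip_force 12

```text
time: 5.2
position: [0.4609, 0.0039, 0.0814]
tool_rot: [3.14, -0.068, 0.0]
ft_force: [-0.9, -1.8, 0.7]
grip_width: 0.218
grip_force: 12.0
```

send_rows --xyz '[[0, -4, 0], [0, -9, 0], [0, -14, 0], [0, -19, 0], [0, -24, 0], [0, -29, 0], [0, -34, 0], [0, -38, 0], [0, -40, 0], [0, -40, 0]]' --dr '[[0, 0, 0], [0, 0, 0], [0, 0, 0], [0, 0, 0], [0, 0, 0], [0, 0, 0], [0, 0, 0], [0, 0, 0], [0, 0, 0], [0, 0, 0]]'

```text
time: 6.03
position: [0.4626, 0.0429, 0.0814]
tool_rot: [3.138, -0.068, -0.0]
ft_force: [0.3, -3.9, 2.7]
grip_width: 0.217
grip_force: 12.0
```

Run:
```python
from h import *
import pickle
st=get_state(); print(st['position'],st['grip_width'],st['grip_force'],st['ft_force']); pickle.dump(st,open('s3.pkl','wb'))
save('wrist','w3',1.42)
```

```text
[0.46259104 0.04288554 0.08140918] 0.21746740786007315 12.001432478427887 [ 0.25105724 -3.93399865  2.69296206]
```

View pics/w3.png

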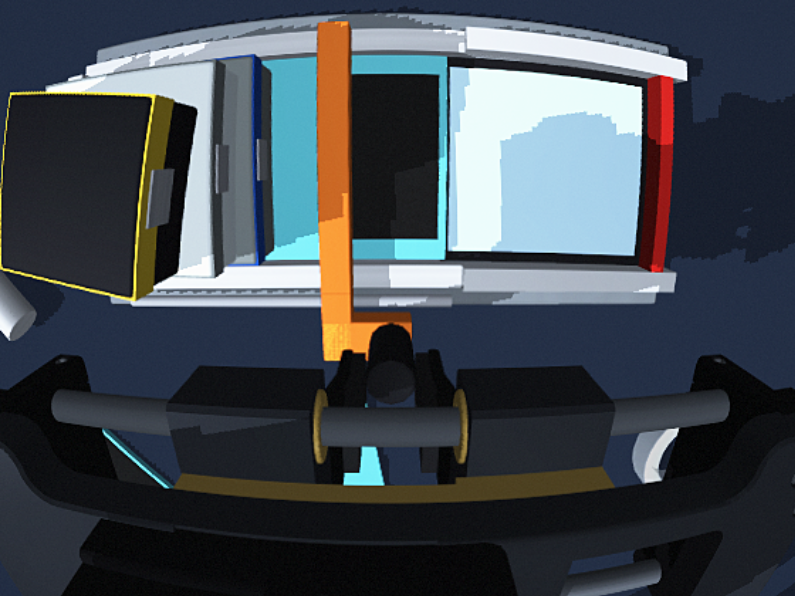

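Run:
```python
from h import *
import pickle
s=pickle.load(open('s3.pkl','rb')); W=lambda u,v,z: atz('wrist',u/1.42,v/1.42,z,s).round(4)
for b in(.015,.0225):
  for k,u,v,z in [('keeper',320,130,.0265),('casetop',261,130,.04),('casebot',272,130,.006),('patch++',352,73,.0075),('patch -y+x',438,75,.0075),('patch -y-x',437,240,.0075),('plate edge',446,150,.006),('redbot',645,170,.006)]: print(b,k,W(u,v,b+z))
```

```text
0.015 keeper [0.5601 0.0705 0.0415]
0.015 casetop [0.5613 0.0943 0.055 ]
0.015 casebot [0.5642 0.0978 0.021 ]
0.015 patch++ [0.5897 0.0562 0.0225]
0.015 patch -y+x [0.5871 0.0142 0.0225]
0.015 patch -y-x [0.5039 0.0176 0.0225]
0.015 plate edge [0.549  0.0116 0.021 ]
0.015 redbot [ 0.5413 -0.1004  0.021 ]
0.0225 keeper [0.5594 0.0694 0.049 ]
0.0225 casetop [0.5606 0.0922 0.0625]
0.0225 casebot [0.5635 0.096  0.0285]
0.0225 patch++ [0.5881 0.0557 0.03  ]
0.0225 patch -y+x [0.5856 0.0151 0.03  ]
0.0225 patch -y-x [0.5051 0.0183 0.03  ]
0.0225 plate edge [0.5488 0.0126 0.0285]
0.0225 redbot [ 0.5413 -0.0959  0.0285]
```

send_rows --xyz '[[0, -2, 0], [0, -4, 0], [0, -6, 0], [0, -8, 0], [0, -9, 0], [0, -10, 0], [0, -11, 0], [0, -12, 0], [0, -12, 0], [0, -12, 0]]' --dr '[[0, 0, 0], [0, 0, 0], [0, 0, 0], [0, 0, 0], [0, 0, 0], [0, 0, 0], [0, 0, 0], [0, 0, 0], [0, 0, 0], [0, 0, 0]]'

```text
time: 6.92
position: [0.4631, 0.0546, 0.0814]
tool_rot: [3.139, -0.069, -0.0]
ft_force: [-1.0, -5.4, 1.7]
grip_width: 0.217
grip_force: 12.0
```

send_rows --xyz '[[0, -1, 0], [0, -2, 0], [0, -3, 0], [0, -4, 0], [0, -5, 0], [0, -6, 0], [0, -6.5, 0], [0, -7, 0], [0, -7, 0], [0, -7, 0]]' --dr '[[0, 0, 0], [0, 0, 0], [0, 0, 0], [0, 0, 0], [0, 0, 0], [0, 0, 0], [0, 0, 0], [0, 0, 0], [0, 0, 0], [0, 0, 0]]'

```text
time: 7.75
position: [0.4634, 0.0615, 0.0814]
tool_rot: [3.138, -0.069, -0.0]
ft_force: [-0.2, -5.6, 2.0]
grip_width: 0.216
grip_force: 12.0
```

send_rows --xyz '[[0, -0.4, 0], [0, -0.8, 0], [0, -1.2, 0], [0, -1.6, 0], [0, -2, 0], [0, -2, 0], [0, -2, 0], [0, -2, 0], [0, -2, 0], [0, -2, 0]]' --dr '[[0, 0, 0], [0, 0, 0], [0, 0, 0], [0, 0, 0], [0, 0, 0], [0, 0, 0], [0, 0, 0], [0, 0, 0], [0, 0, 0], [0, 0, 0]]'

```text
time: 8.58
position: [0.4635, 0.0635, 0.0814]
tool_rot: [3.138, -0.069, -0.0]
ft_force: [0.2, -5.9, 1.5]
grip_width: 0.215
grip_force: 12.0
```

send_rows --xyz '[[0, -0.2, 0], [0, -0.4, 0], [0, -0.6, 0], [0, -0.8, 0], [0, -1, 0], [0, -1, 0], [0, -1, 0], [0, -1, 0], [0, -1, 0], [0, -1, 0]]' --dr '[[0, 0, 0], [0, 0, 0], [0, 0, 0], [0, 0, 0], [0, 0, 0], [0, 0, 0], [0, 0, 0], [0, 0, 0], [0, 0, 0], [0, 0, 0]]'

```text
time: 9.42
position: [0.4635, 0.0644, 0.0814]
tool_rot: [3.138, -0.069, -0.0]
ft_force: [-0.2, -5.6, 2.6]
grip_width: 0.218
grip_force: 12.0
```

send_rows --xyz '[[0, -0.2, 0], [0, -0.4, 0], [0, -0.6, 0], [0, -0.8, 0], [0, -1, 0], [0, -1, 0], [0, -1, 0], [0, -1, 0], [0, -1, 0], [0, -1, 0]]' --dr '[[0, 0, 0], [0, 0, 0], [0, 0, 0], [0, 0, 0], [0, 0, 0], [0, 0, 0], [0, 0, 0], [0, 0, 0], [0, 0, 0], [0, 0, 0]]'

```text
time: 10.25
position: [0.4636, 0.0654, 0.0814]
tool_rot: [3.138, -0.069, -0.0]
ft_force: [0.1, -6.5, 2.1]
grip_width: 0.216
grip_force: 12.0
```

Run:
```python
from h import *
import pickle
st=get_state(); print(st['position'],st['ft_force']); pickle.dump(st,open('s4.pkl','wb'))
save('wrist','w4')
a=cv2.imread('pics/w4_raw.png'); b=cv2.imread('pics/w3_raw.png')
cv2.imwrite('pics/c4.png',cv2.resize(a[5:225,120:290],None,fx=3.5,fy=2.7,interpolation=cv2.INTER_CUBIC))
```

```text
[0.46359453 0.0653953  0.08139955] [ 0.06629473 -6.52289565  2.12151179]
```

View pics/c4.png

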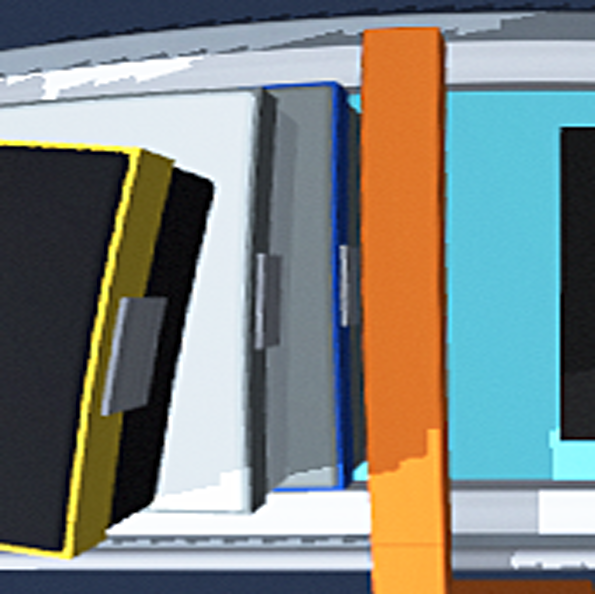

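Run:
```python
from h import *
import pickle
s=pickle.load(open('s4.pkl','rb')); W=lambda u,v,z: atz('wrist',120+u/3.5,5+v/2.7,z,s).round(4)
for b in(.0195,.0225): print(W(362,150,b+.0265),W(346,150,b+.04),W(346,440,b+.04),W(371,440,b+.0265))
```

```text
[0.5809 0.0926 0.046 ] [0.5786 0.0933 0.0595] [0.514  0.0971 0.0595] [0.5118 0.0948 0.046 ]
[0.5804 0.0921 0.049 ] [0.5781 0.0928 0.0625] [0.5144 0.0966 0.0625] [0.5122 0.0944 0.049 ]
```

send_rows --xyz '[[0, -0.2, 0], [0, -0.4, 0], [0, -0.6, 0], [0, -0.8, 0], [0, -1, 0], [0, -1, 0], [0, -1, 0], [0, -1, 0], [0, -1, 0], [0, -1, 0]]' --dr '[[0, 0, 0], [0, 0, 0], [0, 0, 0], [0, 0, 0], [0, 0, 0], [0, 0, 0], [0, 0, 0], [0, 0, 0], [0, 0, 0], [0, 0, 0]]'

```text
time: 11.13
position: [0.4636, 0.0664, 0.0814]
tool_rot: [3.138, -0.069, -0.0]
ft_force: [0.3, -6.6, 2.0]
grip_width: 0.217
grip_force: 12.0
```

send_rows --xyz '[[0, -0.2, 0], [0, -0.4, 0], [0, -0.6, 0], [0, -0.6, 0], [0, -0.6, 0], [0, -0.6, 0], [0, -0.6, 0], [0, -0.6, 0], [0, -0.6, 0], [0, -0.6, 0]]' --dr '[[0, 0, 0], [0, 0, 0], [0, 0, 0], [0, 0, 0], [0, 0, 0], [0, 0, 0], [0, 0, 0], [0, 0, 0], [0, 0, 0], [0, 0, 0]]'

```text
time: 11.97
position: [0.4637, 0.067, 0.0814]
tool_rot: [3.138, -0.069, -0.0]
ft_force: [-0.9, -6.1, 2.7]
grip_width: 0.212
grip_force: 12.0
```

send_rows --xyz '[[0, -0.2, 0], [0, -0.4, 0], [0, -0.6, 0], [0, -0.6, 0], [0, -0.6, 0], [0, -0.6, 0], [0, -0.6, 0], [0, -0.6, 0], [0, -0.6, 0], [0, -0.6, 0]]' --dr '[[0, 0, 0], [0, 0, 0], [0, 0, 0], [0, 0, 0], [0, 0, 0], [0, 0, 0], [0, 0, 0], [0, 0, 0], [0, 0, 0], [0, 0, 0]]'

```text
time: 12.8
position: [0.4637, 0.0676, 0.0814]
tool_rot: [3.138, -0.069, -0.0]
ft_force: [-0.4, -5.4, 2.0]
grip_width: 0.213
grip_force: 12.0
```

Run:
```python
from h import *
import pickle
st=get_state(); print(st['position'],st['ft_force']); pickle.dump(st,open('s5.pkl','wb'))
save('wrist','w5')
# track features w4->w5 in terms of world y: case band edge vs static wall
a=cv2.imread('pics/w4_raw.png',0); b=cv2.imread('pics/w5_raw.png',0)
from pickle import load
s4=load(open('s4.pkl','rb'))
for k,(u,v),z in [('case',(218,85),.0625),('case2',(218,150),.0625),('mid',(194,80),.092),('top',(158,130),.125),('keeper',(223,80),.049),('wallstep',(300,190),.0385),('red',(445,120),.0385),('patch',(280,60),.03)]:
    t=a[v-14:v+14,u-10:u+10]; w=b[v-20:v+20,u-20:u+20]
    r=cv2.matchTemplate(w,t,cv2.TM_CCOEFF_NORMED); _,m,_,l=cv2.minMaxLoc(r)
    x=l[0]; 
    if 0<x<r.shape[1]-1:
        c=r[l[1],x-1:x+2]; x=x+.5*(c[0]-c[2])/(c[0]-2*c[1]+c[2])
    p=atz('wrist',u,v,z,s4); q=atz('wrist',u+x-10,v+l[1]-6,z,st); print(k,round(float(m),3),((q-p)*1000).round(2)[:2])
```

```text
[0.46366082 0.0675752  0.08139552] [-0.43302827 -5.41811786  2.01750907]
case 0.703 [3.58 1.39]
case2 0.737 [1.19 1.16]
mid 0.996 [-2.18  0.26]
top 0.979 [ 0.25 -0.06]
keeper 0.766 [3.81 1.05]
wallstep 1.0 [0.1  3.17]
red 0.134 [-2.45 -5.73]
patch 0.99 [-0.02 -0.03]
```

send_rows --xyz '[[0, -0.2, 0], [0, -0.4, 0], [0, -0.6, 0], [0, -0.8, 0], [0, -0.8, 0], [0, -0.8, 0], [0, -0.8, 0], [0, -0.8, 0], [0, -0.8, 0], [0, -0.8, 0]]' --dr '[[0, 0, 0], [0, 0, 0], [0, 0, 0], [0, 0, 0], [0, 0, 0], [0, 0, 0], [0, 0, 0], [0, 0, 0], [0, 0, 0], [0, 0, 0]]'

```text
time: 13.68
position: [0.4637, 0.0679, 0.0814]
tool_rot: [3.138, -0.07, -0.001]
ft_force: [-0.6, -6.2, 2.2]
grip_width: 0.216
grip_force: 12.0
```

```bash
cat > trk.py <<'E'
from h import *
import pickle
st=get_state(); print(st['position'],st['ft_force'])
save('wrist','w6')
a=cv2.imread('pics/w4_raw.png',0); b=cv2.imread('pics/w6_raw.png',0)
s4=pickle.load(open('s4.pkl','rb'))
for k,(u,v),z in [('case',(210,85),.0625),('mid',(194,80),.092),('mid2',(194,110),.092),('top',(158,130),.125),('top2',(158,90),.125),('patch',(280,60),.03)]:
    t=a[v-14:v+14,u-10:u+10]; w=b[v-20:v+20,u-30:u+30]
    r=cv2.matchTemplate(w,t,cv2.TM_CCOEFF_NORMED); _,m,_,l=cv2.minMaxLoc(r)
    x=l[0]
    if 0<x<r.shape[1]-1:
        c=r[l[1],x-1:x+2]; x=x+.5*(c[0]-c[2])/(c[0]-2*c[1]+c[2])
    p=atz('wrist',u,v,z,s4); q=atz('wrist',u+x-20,v+l[1]-6,z,st); print(k,round(float(m),3),((q-p)*1000).round(2)[:2])
E
python3 trk.py
```

```text
[0.46368921 0.06789944 0.08139149] [-0.59249769 -6.21995517  2.18885995]
case 0.912 [0.5  0.46]
mid 0.995 [-2.15  0.49]
mid2 0.965 [-3.09  0.54]
top 0.975 [-0.92  0.39]
top2 0.978 [-0.58  0.35]
patch 0.992 [-0.01 -0.06]
```

send_rows --xyz '[[0, -0.2, 0], [0, -0.4, 0], [0, -0.6, 0], [0, -0.8, 0], [0, -0.8, 0], [0, -0.8, 0], [0, -0.8, 0], [0, -0.8, 0], [0, -0.8, 0], [0, -0.8, 0]]' --dr '[[0, 0, 0], [0, 0, 0], [0, 0, 0], [0, 0, 0], [0, 0, 0], [0, 0, 0], [0, 0, 0], [0, 0, 0], [0, 0, 0], [0, 0, 0]]'

```text
time: 14.57
position: [0.4637, 0.0686, 0.0814]
tool_rot: [3.137, -0.07, -0.001]
ft_force: [-0.5, -7.3, 2.7]
grip_width: 0.219
grip_force: 12.0
```

```bash
python3 trk.py
```

```text
[0.46369001 0.06863816 0.08136402] [-0.52495504 -7.29708231  2.71516567]
case 0.913 [0.5 1.2]
mid 0.995 [-2.15  1.23]
mid2 0.965 [-3.09  1.27]
top 0.975 [-0.91  1.12]
top2 0.978 [-0.58  1.08]
patch 0.993 [-0.04 -0.04]
```

send_rows --xyz '[[0, 0, 0], [0, 0, 0], [0, 0, 0], [0, 0, 0], [0, 0, -5], [0, 0, -20], [0, 0, -40], [0, 0, -60], [0, 0, -75], [0, 0, -80]]' --dr '[[0, 0, 0], [0, 0, 0], [0, 0, 0], [0, 0, 0], [0, 0, 0], [0, 0, 0], [0, 0, 0], [0, 0, 0], [0, 0, 0], [0, 0, 0]]' --jaw 40

```text
time: 15.45
position: [0.4652, 0.0719, 0.164]
tool_rot: [-3.141, 0.067, -0.007]
ft_force: [1.2, -0.7, -0.2]
grip_width: 0.456
grip_force: 0.0
```

Run:
```python
from h import *
st=get_state(); print(st['joint_positions'],st['ft_force'])
print(goal([0.5505,.027,.16],-.044-np.pi,swap=True))
b=cv2.cvtColor(get_image('wrist'),cv2.COLOR_RGB2BGR)
print(atz('wrist',0,0,0))
```

```text
[ 0.59833777 -0.00695074 -0.79570659  1.924715   -0.00443804  1.21761763
 -1.80915935] [ 1.16222488 -0.66553479 -0.21496395]
(array([87.1, 41.2,  4.3]), array([-0.003, -0.003,  1.572]))
[0.76453842 0.43771953 0.        ]
```

send_rows --xyz '[[8, 4, 0], [16, 8, 0], [25, 12, 0], [34, 16, 0], [43, 20, 0], [52, 25, 0], [60, 29, 0], [68, 33, 0], [76, 37, 2], [87, 41, 4]]' --dr '[[0, 0, 0.12], [0, 0, 0.24], [0, 0, 0.36], [0, 0, 0.48], [0, 0, 0.6], [0, 0, 0.72], [0, 0, 0.84], [0, 0, 0.96], [0, 0, 1.08], [0, 0, 1.2]]' --jaw 0

```text
time: 16.33
position: [0.5293, 0.0325, 0.151]
tool_rot: [2.771, -1.459, -0.029]
ft_force: [0.5, -0.3, -0.3]
grip_width: 0.009
grip_force: 0.0
```

Run:
```python
from h import *
st=get_state(); print(st['joint_positions'],st['position'])
print(goal([0.5505,.027,.075],-.044-np.pi,swap=True))
```

```text
[ 0.11056488  0.13627527 -0.23839517  1.80496219  0.03145056  1.22525897
 -2.67699109] [0.52932847 0.03247361 0.15097867]
(array([ 17.4, -15.7,  75.5]), array([0.021, 0.006, 0.646]))
```

send_rows --xyz '[[0, 0, -5], [2, -2, -10], [4, -4, -12], [6, -6, -12], [8, -8, -12], [10, -9, -12], [12, -11, -12], [14, -13, -12], [16, -15, -12], [17, -16, -12]]' --dr '[[0, 0, -0.12], [0, 0, -0.24], [0, 0, -0.36], [0, 0, -0.48], [0, 0, -0.6], [0, 0, -0.72], [0, 0, -0.84], [0, 0, -0.96], [0, 0, -1.08], [0, 0, -1.2]]'

```text
time: 17.17
position: [0.5529, 0.0284, 0.1628]
tool_rot: [-3.117, -0.375, 0.031]
ft_force: [-0.2, -0.0, 0.6]
grip_width: 0.005
grip_force: 0.0
```

Run:
```python
from h import *
st=get_state(); print(st['joint_positions'],st['position'])
print(goal([0.5505,.027,.15],-.044,swap=True))
```

```text
[ 0.1919359   0.18085543 -0.32344842  1.73421204  0.05793999  1.25616704
 -1.4769142 ] [0.55289935 0.02837317 0.16279578]
(array([-2.4,  0.8, 12.8]), array([-0.016,  0.014, -1.287]))
```

send_rows --xyz '[[0, 0, 1], [0, 0, 2], [-1, 0, 3], [-1, 0, 4], [-1, 0, 6], [-1, 0, 7], [-2, 1, 8], [-2, 1, 10], [-2, 1, 12], [-2, 1, 13]]' --dr '[[-0.0015, 0.0015, -0.12], [-0.003, 0.003, -0.24], [-0.0045, 0.004, -0.36], [-0.006, 0.005, -0.48], [-0.0075, 0.007, -0.6], [-0.009, 0.008, -0.72], [-0.0105, 0.009, -0.84], [-0.012, 0.0105, -0.96], [-0.0135, 0.012, -1.08], [-0.015, 0.013, -1.2]]'

```text
time: 18.0
position: [0.5505, 0.027, 0.1496]
tool_rot: [-2.362, -2.071, 0.003]
ft_force: [0.4, 0.7, -0.5]
grip_width: 0.006
grip_force: 0.0
```

Run:
```python
from h import *
st=get_state(); print(st['joint_positions'],st['position'])
print(goal([0.5505,.027,.055],-.044,swap=True))
```

```text
[ 0.28752244  0.18002549 -0.42626233  1.76902088  0.07973271  1.21120972
 -0.29199184] [0.55046582 0.02697925 0.1496422 ]
(array([ 0.1,  0.2, 94.6]), array([-0.002,  0.001, -0.087]))
```

send_rows --xyz '[[0, 0, 15], [0, 0, 30], [0, 0, 45], [0, 0, 60], [0, 0, 72], [0, 0, 82], [0, 0, 89], [0, 0, 93], [0, 0, 94], [0, 0, 94]]' --dr '[[0, 0, -0.04], [0, 0, -0.087], [-0.002, 0.001, -0.087], [-0.002, 0.001, -0.087], [-0.002, 0.001, -0.087], [-0.002, 0.001, -0.087], [-0.002, 0.001, -0.087], [-0.002, 0.001, -0.087], [-0.002, 0.001, -0.087], [-0.002, 0.001, -0.087]]'

```text
time: 18.83
position: [0.5516, 0.0267, 0.0574]
tool_rot: [2.275, 2.163, 0.003]
ft_force: [-0.1, 0.1, 0.7]
grip_width: 0.001
grip_force: 0.0
```

Run:
```python
from h import *
st=get_state(); print(st['position'],st['ft_force'],goal(st['position'],-.044,True)[1])
save('wrist','w7',1.42)
```

```text
[0.55162466 0.02671652 0.05736485] [-0.10317636  0.11301923  0.67852349] [ 0.003  0.    -0.006]
```

View pics/w7.png

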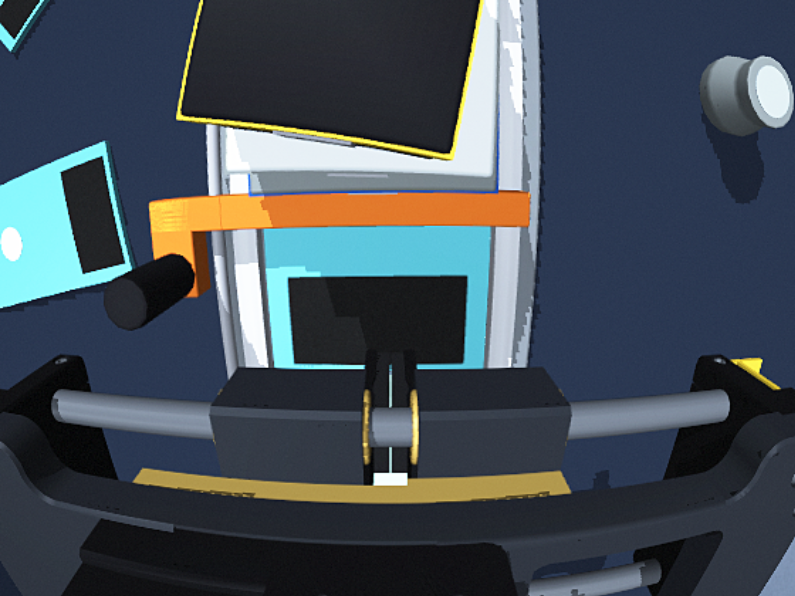

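Run:
```python
from h import *
for z in(.026,.03):
  for u,v in [(289,277),(466,277),(288,363),(464,363)]: print(z,atz('wrist',u/1.42,v/1.42,z).round(4))
```

```text
0.026 [0.5077 0.059  0.026 ]
0.026 [0.5884 0.0548 0.026 ]
0.026 [0.5021 0.0163 0.026 ]
0.026 [0.5875 0.0121 0.026 ]
0.03 [0.5086 0.0599 0.03  ]
0.03 [0.5877 0.0558 0.03  ]
0.03 [0.5032 0.018  0.03  ]
0.03 [0.5869 0.014  0.03  ]
```

send_rows --xyz '[[0, 0, 1], [0, 0, 2], [0, 0, 3], [0, 0, 4], [0, 0, 5], [0, 0, 5.5], [0, 0, 6], [0, 0, 6], [0, 0, 6], [0, 0, 6]]' --dr '[[0, 0, 0], [0, 0, 0], [0, 0, 0], [0, 0, 0], [0, 0, 0], [0, 0, 0], [0, 0, 0], [0, 0, 0], [0, 0, 0], [0, 0, 0]]'

```text
time: 19.72
position: [0.5515, 0.0266, 0.0513]
tool_rot: [2.275, 2.163, 0.003]
ft_force: [-1.1, -0.1, 0.4]
grip_width: 0.005
grip_force: 0.0
```

send_rows --xyz '[[0, 0, 0.5], [0, 0, 1], [0, 0, 1.5], [0, 0, 2], [0, 0, 2], [0, 0, 2], [0, 0, 2], [0, 0, 2], [0, 0, 2], [0, 0, 2]]' --dr '[[0, 0, 0], [0, 0, 0], [0, 0, 0], [0, 0, 0], [0, 0, 0], [0, 0, 0], [0, 0, 0], [0, 0, 0], [0, 0, 0], [0, 0, 0]]'

```text
time: 20.55
position: [0.5515, 0.0266, 0.0493]
tool_rot: [2.275, 2.163, 0.003]
ft_force: [0.2, -0.2, 0.2]
grip_width: 0.005
grip_force: 0.0
```

send_rows --xyz '[[0, 0, 0.2], [0, 0, 0.4], [0, 0, 0.6], [0, 0, 0.8], [0, 0, 1], [0, 0, 1], [0, 0, 1], [0, 0, 1], [0, 0, 1], [0, 0, 1]]' --dr '[[0, 0, 0], [0, 0, 0], [0, 0, 0], [0, 0, 0], [0, 0, 0], [0, 0, 0], [0, 0, 0], [0, 0, 0], [0, 0, 0], [0, 0, 0]]'

```text
time: 21.38
position: [0.5515, 0.0266, 0.0483]
tool_rot: [2.275, 2.163, 0.003]
ft_force: [0.1, 0.2, 0.2]
grip_width: 0.002
grip_force: 0.0
```

send_rows --xyz '[[0, 0, 0.2], [0, 0, 0.4], [0, 0, 0.6], [0, 0, 0.8], [0, 0, 1], [0, 0, 1], [0, 0, 1], [0, 0, 1], [0, 0, 1], [0, 0, 1]]' --dr '[[0, 0, 0], [0, 0, 0], [0, 0, 0], [0, 0, 0], [0, 0, 0], [0, 0, 0], [0, 0, 0], [0, 0, 0], [0, 0, 0], [0, 0, 0]]'

```text
time: 22.22
position: [0.5515, 0.0266, 0.0473]
tool_rot: [2.275, 2.163, 0.003]
ft_force: [-0.2, -0.7, 0.4]
grip_width: 0.006
grip_force: 0.0
```

send_rows --xyz '[[0, 0, 0.2], [0, 0, 0.4], [0, 0, 0.6], [0, 0, 0.8], [0, 0, 0.8], [0, 0, 0.8], [0, 0, 0.8], [0, 0, 0.8], [0, 0, 0.8], [0, 0, 0.8]]' --dr '[[0, 0, 0], [0, 0, 0], [0, 0, 0], [0, 0, 0], [0, 0, 0], [0, 0, 0], [0, 0, 0], [0, 0, 0], [0, 0, 0], [0, 0, 0]]'

```text
time: 23.05
position: [0.5515, 0.0266, 0.0465]
tool_rot: [2.275, 2.163, 0.003]
ft_force: [-0.2, -0.2, 0.2]
grip_width: 0.003
grip_force: 0.0
```

send_rows --xyz '[[0, 0, 0.2], [0, 0, 0.4], [0, 0, 0.6], [0, 0, 0.8], [0, 0, 0.8], [0, 0, 0.8], [0, 0, 0.8], [0, 0, 0.8], [0, 0, 0.8], [0, 0, 0.8]]' --dr '[[0, 0, 0], [0, 0, 0], [0, 0, 0], [0, 0, 0], [0, 0, 0], [0, 0, 0], [0, 0, 0], [0, 0, 0], [0, 0, 0], [0, 0, 0]]'

```text
time: 23.88
position: [0.5515, 0.0266, 0.0457]
tool_rot: [2.275, 2.163, 0.003]
ft_force: [-0.0, 0.5, -0.1]
grip_width: 0.006
grip_force: 0.0
```

send_rows --xyz '[[0, 0, 0.2], [0, 0, 0.4], [0, 0, 0.6], [0, 0, 0.6], [0, 0, 0.6], [0, 0, 0.6], [0, 0, 0.6], [0, 0, 0.6], [0, 0, 0.6], [0, 0, 0.6]]' --dr '[[0, 0, 0], [0, 0, 0], [0, 0, 0], [0, 0, 0], [0, 0, 0], [0, 0, 0], [0, 0, 0], [0, 0, 0], [0, 0, 0], [0, 0, 0]]'

```text
time: 24.72
position: [0.5515, 0.0266, 0.0451]
tool_rot: [2.275, 2.163, 0.003]
ft_force: [0.1, 0.9, 0.4]
grip_width: 0.003
grip_force: 0.0
```

send_rows --xyz '[[0, 0, 0.2], [0, 0, 0.4], [0, 0, 0.6], [0, 0, 0.8], [0, 0, 0.8], [0, 0, 0.8], [0, 0, 0.8], [0, 0, 0.8], [0, 0, 0.8], [0, 0, 0.8]]' --dr '[[0, 0, 0], [0, 0, 0], [0, 0, 0], [0, 0, 0], [0, 0, 0], [0, 0, 0], [0, 0, 0], [0, 0, 0], [0, 0, 0], [0, 0, 0]]'

```text
time: 25.55
position: [0.5515, 0.0266, 0.0443]
tool_rot: [2.275, 2.163, 0.003]
ft_force: [0.1, 0.4, 0.4]
grip_width: 0.005
grip_force: 0.0
```

send_rows --xyz '[[0, 0, 0.2], [0, 0, 0.4], [0, 0, 0.6], [0, 0, 0.8], [0, 0, 0.8], [0, 0, 0.8], [0, 0, 0.8], [0, 0, 0.8], [0, 0, 0.8], [0, 0, 0.8]]' --dr '[[0, 0, 0], [0, 0, 0], [0, 0, 0], [0, 0, 0], [0, 0, 0], [0, 0, 0], [0, 0, 0], [0, 0, 0], [0, 0, 0], [0, 0, 0]]'

```text
time: 26.38
position: [0.5515, 0.0266, 0.0435]
tool_rot: [2.275, 2.163, 0.003]
ft_force: [0.1, 0.7, -1.2]
grip_width: 0.004
grip_force: 0.0
```

Run:
```python
from h import *
st=get_state(); print(st['position'],st['ft_force'])
b=cv2.cvtColor(get_image('wrist'),cv2.COLOR_RGB2BGR); cv2.imwrite('pics/w8_raw.png',b)
# patch extents (dark pixels between cyan) along row/col
for nm in('w7','w8'):
    a=cv2.imread(f'pics/{nm}_raw.png').astype(int)
    for r in (205,225): 
        row=a[r,150:380]; cy=(row[:,0]>120)&(row[:,2]<150)&(row[:,1]>120); print(nm,r,''.join('c' if c else ('k' if s<120 else '.') for c,s in zip(cy,row.sum(1))))
```

```text
[0.55151321 0.02660664 0.0434974 ] [ 0.13532455  0.66301841 -1.22429075]
w7 205 .........c..c.c.......................ccccccccccccc.c.kkkkkkkkkkkkkkkkk.kkkk.kkk.kkkkkkkkkkkkkkkkkkkkkkkkkkkkkkkkkkkkkkkkkkkkkkkkkkkkkkkkkkkkkkkkkkkkkkkkkkkkkkkkkkkkkkkkkkkkkkkkk.ccccccccccccccc.........................c..ccc.kk..
w7 225 .........ccc...cc.......................ccccccccccccc.ckkkkkkkkkkkkkkkkkkkkkkkkkkkkkkkkkkkkkkkkkkkkkkk.kkkkkkkkkkkkkkkkkkkkkkkkkkkkkkkkkkkkkkkkkkkkkkkkkkkkkkkkkkkkkkkkkkkkkkkkkk.ccccccccccccccc...................c..c.cc....c.k....
w8 205 .c...ccc.c......................c..............c.k.kkk...kkkk..kk...k..kk...kkkkkkkkkkkkkkkkkkkkkkkkkkkkkkkkkkkkkkkkkkkkkkkkkkkkkkkkkkkkkkkkkkkkkkkkkkkkkkkkkkkkkkkkkkkkkkkkkkkkkkkkkkkcccccccccccccccc...c...................cccccccc
w8 225 .c.....cccc.......................c........c....cckkk....k...kkkkk..k...kk.k.kkkkkkkkkkkkkkkkkkkkkkkkkkkkkkkkkkkkkkkkkkkkkkkkkkkkkkkkkkkkkkkkkkkkkkkkkkkkkkkkkkkkkkkkkkkkkkkkkkkkkkkkkcccccccccccccccc.....................cccccccc...
```

Run:
```python
from h import *
from scipy.optimize import brentq
s8=get_state(); s7=dict(s8); s7['position']=np.array([.5516,.0267,.0574])
for nm,s in(('w7',s7),('w8',s8)):
    a=cv2.imread(f'pics/{nm}_raw.png').astype(int)
    for r in (200,205,215,225):
        red=a[r,:,1]; m=np.where((red[170:360]<75))[0]+170
        # right edge: last dark before cyan ; left edge: first dark after cyan
        g=a[r,:,1]; c=np.where((g>120)&(a[r,:,0]>120)&(a[r,:,2]<170))[0]
        L=max(x for x in c if x<230)+.5; Rr=min(x for x in c if x>300)-.5
        w=lambda z: np.linalg.norm(atz('wrist',L,r,z,s)-atz('wrist',Rr,r,z,s))-.08
        print(nm,r,L,Rr,round(brentq(w,-.05,.08),4))
```

```text
w7 200 202.5 328.5 0.0306
w7 205 202.5 328.5 0.0315
w7 215 203.5 327.5 0.03
w7 225 204.5 327.5 0.0303
w8 200 222.5 332.5 -0.0128
w8 205 197.5 332.5 0.031
w8 215 198.5 332.5 0.0313
w8 225 199.5 331.5 0.0302
```

send_rows --xyz '[[0, 0, 0.2], [0, 0, 0.4], [0, 0, 0.6], [0, 0, 0.8], [0, 0, 1], [0, 0, 1], [0, 0, 1], [0, 0, 1], [0, 0, 1], [0, 0, 1]]' --dr '[[0, 0, 0], [0, 0, 0], [0, 0, 0], [0, 0, 0], [0, 0, 0], [0, 0, 0], [0, 0, 0], [0, 0, 0], [0, 0, 0], [0, 0, 0]]'

```text
time: 27.27
position: [0.5515, 0.0266, 0.0425]
tool_rot: [2.275, 2.163, 0.003]
ft_force: [-0.3, -0.5, -0.2]
grip_width: 0.007
grip_force: 0.0
```

send_rows --xyz '[[0, 0, 0.2], [0, 0, 0.4], [0, 0, 0.6], [0, 0, 0.8], [0, 0, 1], [0, 0, 1], [0, 0, 1], [0, 0, 1], [0, 0, 1], [0, 0, 1]]' --dr '[[0, 0, 0], [0, 0, 0], [0, 0, 0], [0, 0, 0], [0, 0, 0], [0, 0, 0], [0, 0, 0], [0, 0, 0], [0, 0, 0], [0, 0, 0]]'

```text
time: 28.1
position: [0.5515, 0.0266, 0.0415]
tool_rot: [2.275, 2.163, 0.003]
ft_force: [0.5, 1.0, -0.5]
grip_width: 0.008
grip_force: 0.0
```

send_rows --xyz '[[0, 0, 0.2], [0, 0, 0.4], [0, 0, 0.6], [0, 0, 0.8], [0, 0, 1], [0, 0, 1], [0, 0, 1], [0, 0, 1], [0, 0, 1], [0, 0, 1]]' --dr '[[0, 0, 0], [0, 0, 0], [0, 0, 0], [0, 0, 0], [0, 0, 0], [0, 0, 0], [0, 0, 0], [0, 0, 0], [0, 0, 0], [0, 0, 0]]'

```text
time: 28.93
position: [0.5515, 0.0266, 0.0405]
tool_rot: [2.275, 2.163, 0.003]
ft_force: [-0.4, 0.3, 0.0]
grip_width: 0.005
grip_force: 0.0
```

Run:
```python
from h import *
st=get_state(); p=st['position'];print(st['ft_force'])
# independent check: where side/top project the tip vs the image: find finger (dark) blob lowest point in side view
im=get_image('side'); cv2.imwrite('pics/s9_raw.png',cv2.cvtColor(im,cv2.COLOR_RGB2BGR))
t=proj('side',[p-[0,0,.017],[p[0],p[1],.0305],p])[:]; print(t.round(1))
u,v=t[0].round().astype(int)
g=im.sum(2)
for r in range(v-14,v+12,2): print(r,g[r,u-24:u+26:2].tolist())
```

```text
[-0.3635472   0.27290342  0.04155324]
[[284.4 243.3]
 [284.4 241.3]
 [284.4 238.4]]
229 [256, 251, 505, 712, 729, 614, 253, 609, 621, 623, 235, 226, 229, 181, 699, 734, 732, 732, 732, 733, 684, 613, 731, 416, 721]
231 [255, 295, 453, 726, 731, 471, 360, 336, 349, 505, 260, 236, 230, 178, 739, 734, 732, 732, 732, 732, 733, 703, 744, 345, 732]
233 [239, 514, 455, 725, 711, 365, 280, 203, 202, 201, 207, 210, 216, 213, 685, 735, 741, 738, 734, 732, 732, 732, 737, 415, 732]
235 [244, 488, 559, 678, 674, 334, 231, 209, 208, 207, 208, 209, 209, 208, 209, 241, 302, 441, 677, 735, 732, 734, 689, 589, 714]
237 [263, 523, 531, 550, 482, 244, 206, 207, 210, 208, 212, 212, 211, 210, 214, 212, 214, 209, 271, 717, 733, 736, 592, 398, 530]
239 [417, 430, 539, 550, 430, 212, 210, 211, 211, 210, 214, 214, 216, 217, 215, 217, 217, 210, 458, 712, 734, 735, 555, 501, 557]
241 [438, 417, 560, 510, 231, 206, 207, 213, 213, 214, 214, 216, 216, 216, 217, 216, 216, 283, 497, 321, 387, 650, 570, 698, 556]
243 [422, 493, 560, 363, 204, 209, 211, 213, 218, 213, 217, 217, 215, 216, 217, 217, 217, 445, 376, 415, 350, 642, 579, 721, 597]
245 [373, 536, 555, 316, 228, 212, 205, 209, 213, 214, 217, 215, 218, 218, 219, 216, 311, 501, 243, 694, 533, 640, 554, 727, 729]
247 [422, 520, 591, 588, 566, 504, 467, 324, 258, 221, 209, 213, 216, 217, 217, 222, 492, 380, 262, 585, 606, 639, 594, 725, 710]
249 [402, 396, 547, 584, 590, 591, 593, 590, 595, 532, 468, 399, 281, 241, 214, 321, 515, 232, 554, 585, 612, 634, 661, 726, 656]
251 [412, 404, 529, 284, 403, 504, 546, 587, 593, 590, 592, 591, 593, 576, 477, 514, 366, 284, 760, 558, 652, 678, 681, 725, 574]
253 [366, 514, 691, 204, 202, 199, 213, 256, 307, 504, 535, 574, 591, 591, 593, 515, 207, 703, 741, 564, 549, 528, 527, 522, 526]
```

send_rows --xyz '[[0, 0, 0.2], [0, 0, 0.4], [0, 0, 0.6], [0, 0, 0.8], [0, 0, 1], [0, 0, 1], [0, 0, 1], [0, 0, 1], [0, 0, 1], [0, 0, 1]]' --dr '[[0, 0, 0], [0, 0, 0], [0, 0, 0], [0, 0, 0], [0, 0, 0], [0, 0, 0], [0, 0, 0], [0, 0, 0], [0, 0, 0], [0, 0, 0]]'

```text
time: 29.82
position: [0.5515, 0.0266, 0.0395]
tool_rot: [2.275, 2.163, 0.003]
ft_force: [-0.8, -0.5, 0.7]
grip_width: 0.007
grip_force: 0.0
```

send_rows --xyz '[[0, 0, 0.2], [0, 0, 0.4], [0, 0, 0.6], [0, 0, 0.8], [0, 0, 1], [0, 0, 1], [0, 0, 1], [0, 0, 1], [0, 0, 1], [0, 0, 1]]' --dr '[[0, 0, 0], [0, 0, 0], [0, 0, 0], [0, 0, 0], [0, 0, 0], [0, 0, 0], [0, 0, 0], [0, 0, 0], [0, 0, 0], [0, 0, 0]]'

```text
time: 30.65
position: [0.5515, 0.0266, 0.0385]
tool_rot: [2.275, 2.163, 0.003]
ft_force: [-0.1, -0.5, -0.6]
grip_width: 0.01
grip_force: 0.0
```

Run:
```python
from h import *
s=get_state(); s7=dict(s); s7['position']=np.array([.5516,.0267,.0574])
for u,v in [(127,303),(126,300),(128,306)]:
  for z in(.065,.075,.085,.092,.1): print(u,v,z,atz('wrist',u/1.42,v/1.42,z,s7).round(4))
a=cv2.imread('pics/w7_raw.png')[185:240,65:145]
print('\n'.join(''.join('#' if p<75 else ('+' if p<110 else '.') for p in r) for r in a.astype(int).sum(2)[::2]))
```

```text
127 303 0.065 [0.4447 0.0615 0.065 ]
127 303 0.075 [0.4515 0.0642 0.075 ]
127 303 0.085 [0.4582 0.0669 0.085 ]
127 303 0.092 [0.463  0.0688 0.092 ]
127 303 0.1 [0.4684 0.0709 0.1   ]
126 300 0.065 [0.4445 0.0628 0.065 ]
126 300 0.075 [0.4513 0.0654 0.075 ]
126 300 0.085 [0.4581 0.068  0.085 ]
126 300 0.092 [0.4628 0.0699 0.092 ]
126 300 0.1 [0.4682 0.072  0.1   ]
128 306 0.065 [0.4449 0.0602 0.065 ]
128 306 0.075 [0.4517 0.063  0.075 ]
128 306 0.085 [0.4584 0.0657 0.085 ]
128 306 0.092 [0.4632 0.0677 0.092 ]
128 306 0.1 [0.4686 0.0699 0.1   ]
++...++.+.++++++++###.........++......++############################............
+.++++++++####....................+###################################..........
++####......................+.########################################..........
.........................+#############################################.........
......................##################################################........
..................######################################################........
..............##++.........+#####################################
[... 1016 characters left out ...]
.........+#######...................................
..............+....................++#####......................................
................+................++####.........................................
..................++............++##+...........................................
......................+++++++##+................................................
................................................................................
................................................................................
................................................................................
................................................................................
```

send_rows --xyz '[[0, 0, -2], [0, 0, -4], [-2, 4, -4], [-4, 8, -4], [-6, 12, -4], [-8.5, 16, -4], [-8.5, 16, -3], [-8.5, 16, -1], [-8.5, 16, 1], [-8.5, 16, 2]]' --dr '[[0, 0, 0], [0, 0, 0], [0, 0, 0], [0, 0, 0], [0, 0, 0], [0, 0, 0], [0, 0, 0], [0, 0, 0], [0, 0, 0], [0, 0, 0]]'

```text
time: 31.48
position: [0.5666, 0.0175, 0.0359]
tool_rot: [2.275, 2.164, 0.002]
ft_force: [-0.0, -0.1, -0.5]
grip_width: 0.007
grip_force: 0.0
```

send_rows --xyz '[[0, 0, 0.3], [0, 0, 0.6], [0, 0, 0.9], [0, 0, 1.2], [0, 0, 1.5], [0, 0, 1.5], [0, 0, 1.5], [0, 0, 1.5], [0, 0, 1.5], [0, 0, 1.5]]' --dr '[[0, 0, 0], [0, 0, 0], [0, 0, 0], [0, 0, 0], [0, 0, 0], [0, 0, 0], [0, 0, 0], [0, 0, 0], [0, 0, 0], [0, 0, 0]]'

```text
time: 32.32
position: [0.5671, 0.0173, 0.0351]
tool_rot: [2.275, 2.163, 0.003]
ft_force: [0.3, -0.3, -0.3]
grip_width: 0.002
grip_force: 0.0
```

send_rows --xyz '[[0, 0, 0.3], [0, 0, 0.6], [0, 0, 0.9], [0, 0, 1.2], [0, 0, 1.2], [0, 0, 1.2], [0, 0, 1.2], [0, 0, 1.2], [0, 0, 1.2], [0, 0, 1.2]]' --dr '[[0, 0, 0], [0, 0, 0], [0, 0, 0], [0, 0, 0], [0, 0, 0], [0, 0, 0], [0, 0, 0], [0, 0, 0], [0, 0, 0], [0, 0, 0]]'

```text
time: 33.15
position: [0.5671, 0.0173, 0.0338]
tool_rot: [2.275, 2.163, 0.003]
ft_force: [0.7, 0.5, 0.6]
grip_width: 0.003
grip_force: 0.0
```

send_rows --xyz '[[0, 0, 0.3], [0, 0, 0.6], [0, 0, 0.9], [0, 0, 1], [0, 0, 1], [0, 0, 1], [0, 0, 1], [0, 0, 1], [0, 0, 1], [0, 0, 1]]' --dr '[[0, 0, 0], [0, 0, 0], [0, 0, 0], [0, 0, 0], [0, 0, 0], [0, 0, 0], [0, 0, 0], [0, 0, 0], [0, 0, 0], [0, 0, 0]]'

```text
time: 33.98
position: [0.5671, 0.0173, 0.0328]
tool_rot: [2.275, 2.163, 0.003]
ft_force: [-0.1, -0.7, 0.3]
grip_width: 0.002
grip_force: 0.0
```

send_rows --xyz '[[0, 0, 0.3], [0, 0, 0.6], [0, 0, 0.9], [0, 0, 1], [0, 0, 1], [0, 0, 1], [0, 0, 1], [0, 0, 1], [0, 0, 1], [0, 0, 1]]' --dr '[[0, 0, 0], [0, 0, 0], [0, 0, 0], [0, 0, 0], [0, 0, 0], [0, 0, 0], [0, 0, 0], [0, 0, 0], [0, 0, 0], [0, 0, 0]]'

```text
time: 34.82
position: [0.5671, 0.0173, 0.0319]
tool_rot: [2.275, 2.163, 0.003]
ft_force: [-0.3, -0.6, -0.1]
grip_width: 0.009
grip_force: 0.0
```

send_rows --xyz '[[0, 0, 0.3], [0, 0, 0.6], [0, 0, 0.8], [0, 0, 0.8], [0, 0, 0.8], [0, 0, 0.8], [0, 0, 0.8], [0, 0, 0.8], [0, 0, 0.8], [0, 0, 0.8]]' --dr '[[0, 0, 0], [0, 0, 0], [0, 0, 0], [0, 0, 0], [0, 0, 0], [0, 0, 0], [0, 0, 0], [0, 0, 0], [0, 0, 0], [0, 0, 0]]'

```text
time: 35.65
position: [0.5671, 0.0173, 0.031]
tool_rot: [2.275, 2.163, 0.003]
ft_force: [-0.1, 0.2, -0.3]
grip_width: 0.005
grip_force: 0.0
```

send_rows --xyz '[[0, 0, 0.3], [0, 0, 0.6], [0, 0, 0.9], [0, 0, 0.9], [0, 0, 0.9], [0, 0, 0.9], [0, 0, 0.9], [0, 0, 0.9], [0, 0, 0.9], [0, 0, 0.9]]' --dr '[[0, 0, 0], [0, 0, 0], [0, 0, 0], [0, 0, 0], [0, 0, 0], [0, 0, 0], [0, 0, 0], [0, 0, 0], [0, 0, 0], [0, 0, 0]]'

```text
time: 36.48
position: [0.5671, 0.0173, 0.0301]
tool_rot: [2.275, 2.163, 0.003]
ft_force: [-0.8, 0.8, 0.4]
grip_width: 0.007
grip_force: 0.0
```

send_rows --xyz '[[0, 0, 0.3], [0, 0, 0.6], [0, 0, 0.9], [0, 0, 0.9], [0, 0, 0.9], [0, 0, 0.9], [0, 0, 0.9], [0, 0, 0.9], [0, 0, 0.9], [0, 0, 0.9]]' --dr '[[0, 0, 0], [0, 0, 0], [0, 0, 0], [0, 0, 0], [0, 0, 0], [0, 0, 0], [0, 0, 0], [0, 0, 0], [0, 0, 0], [0, 0, 0]]'

```text
time: 37.32
position: [0.5671, 0.0173, 0.0292]
tool_rot: [2.275, 2.163, 0.003]
ft_force: [0.6, 0.5, -1.1]
grip_width: 0.012
grip_force: 0.0
```

send_rows --xyz '[[0, 0, 0.3], [0, 0, 0.6], [0, 0, 0.9], [0, 0, 0.9], [0, 0, 0.9], [0, 0, 0.9], [0, 0, 0.9], [0, 0, 0.9], [0, 0, 0.9], [0, 0, 0.9]]' --dr '[[0, 0, 0], [0, 0, 0], [0, 0, 0], [0, 0, 0], [0, 0, 0], [0, 0, 0], [0, 0, 0], [0, 0, 0], [0, 0, 0], [0, 0, 0]]'

```text
time: 38.15
position: [0.5671, 0.0173, 0.0284]
tool_rot: [2.275, 2.163, 0.003]
ft_force: [0.0, -0.4, -0.2]
grip_width: 0.005
grip_force: 0.0
```

send_rows --xyz '[[0, 0, 0.3], [0, 0, 0.6], [0, 0, 0.9], [0, 0, 0.9], [0, 0, 0.9], [0, 0, 0.9], [0, 0, 0.9], [0, 0, 0.9], [0, 0, 0.9], [0, 0, 0.9]]' --dr '[[0, 0, 0], [0, 0, 0], [0, 0, 0], [0, 0, 0], [0, 0, 0], [0, 0, 0], [0, 0, 0], [0, 0, 0], [0, 0, 0], [0, 0, 0]]'

```text
time: 38.98
position: [0.5671, 0.0173, 0.0274]
tool_rot: [2.275, 2.163, 0.003]
ft_force: [0.4, 0.2, 0.5]
grip_width: 0.007
grip_force: 0.0
```

send_rows --xyz '[[0, 0, 0.3], [0, 0, 0.6], [0, 0, 0.9], [0, 0, 1], [0, 0, 1], [0, 0, 1], [0, 0, 1], [0, 0, 1], [0, 0, 1], [0, 0, 1]]' --dr '[[0, 0, 0], [0, 0, 0], [0, 0, 0], [0, 0, 0], [0, 0, 0], [0, 0, 0], [0, 0, 0], [0, 0, 0], [0, 0, 0], [0, 0, 0]]'

```text
time: 39.82
position: [0.5671, 0.0173, 0.0265]
tool_rot: [2.275, 2.163, 0.003]
ft_force: [-0.4, 0.5, 0.1]
grip_width: 0.01
grip_force: 0.0
```

send_rows --xyz '[[0, 0, 0.3], [0, 0, 0.6], [0, 0, 0.9], [0, 0, 0.9], [0, 0, 0.9], [0, 0, 0.9], [0, 0, 0.9], [0, 0, 0.9], [0, 0, 0.9], [0, 0, 0.9]]' --dr '[[0, 0, 0], [0, 0, 0], [0, 0, 0], [0, 0, 0], [0, 0, 0], [0, 0, 0], [0, 0, 0], [0, 0, 0], [0, 0, 0], [0, 0, 0]]'

```text
time: 40.65
position: [0.5671, 0.0173, 0.0256]
tool_rot: [2.275, 2.163, 0.003]
ft_force: [1.2, 0.2, -0.0]
grip_width: 0.001
grip_force: 0.0
```

Run:
```python
from h import *
st=get_state(); p=st['position']; im=get_image('wrist'); cv2.imwrite('pics/w10_raw.png',cv2.cvtColor(im,cv2.COLOR_RGB2BGR))
g=im.astype(int).sum(2)
for r in range(180,300,4): print(r,''.join(' .:-=+*#%@'[min(9,v//40)] for v in g[r,170:380:2]))
R3=R.from_rotvec(st['tool_rot'])
for n in(.017,.01,0,-.005,-.01,-.015): print(n,proj('wrist',[p+R3.apply([.0095,0,n]),p+R3.apply([-.0095,0,n])]).round(0).tolist())
```

```text
180 @@@@@@@@@@@@@@@@@@@@@@@@@@@@@@@@@@@@@@@@@@@@@@@@@@@@@@@@@@@@@@@@@@@@@@@@@@@@@@@@%@@@@@@@@@@@@@@@@@@@--+==
184 @@@@@@@@@@@@@@@@@@@@@@@@@@@@@@@@@@@@@@@@@@@@@@@@@@@@@@@@@@@@@@@@@@@@@@@@@@@@@@@@%@@@@@@@@@@@@@@@@@@#-:===
188 @@@@@@@@@@@@@@@@@@@@@@@@@@@@@@@@@@@@@@@@@@@@@@@@@@@@@@@@@@@@@@@@@@@@@@@@@@@@@@@@%@@@@@@@@@@@@@@@@@@=-===+
192 @@@@@@@@@@@@@@@@@@@@@@@@@@@@@@@@@@@@@@@@@@@@@*****************=======-@@@@@@@@@@#@@@@@@@@@@@@@@@@@@=--===
196 ::::::::-::.::::.::::::.:::::.::::::....:..::..:..:::...:..:.::.......@@@@@@@@@@#@@@@@@@@@@@@@@@@@@---===
200 :----:--:::-..:.::::::::.:.:::::::::::::::::::::.:::::..::......:.....@@@@@@@@@%#@@@@@@@@@@@@@@@@@@-:==+=
204 :---::------:.::::::.:::::::.::::.:::::...:.:::.::.:.:.::.:.::....:::.@@@@@@@@@%#@@@@@@@@@@@@@@@@@%::==+=
208 -:--:--:-:--:..::.:::.:.::..::::...:..:::.::.:::::::.::::::.:....:.:..@@@@@@@@@%#@@@@@@@@@@@@@@@@@#:-+=+=
212 --:-:------:::.::::.::..:::::..::.:::.::.:.::::....:.:::..:...:.::.:..@@@@@@@@@%#@@@@@@@@@@%@@@@@@@:+====
216 -----:-:::----...:.::::::::..:..:::.::...::::...:.::::.::::::.:..::::.@@@@@@@@@%%@@@@@@@@@@%@@@@@@*---=++

[... 1730 characters left out ...]
-------:----------------:-:--
284 ---:-----------------:-:--:---------:--:--:@@-.:::::@:::::.:%@---:---------------------::-------------:-:
288 *******##***+++===---:::::::::::::::::-::::*@-:#************@@*:--::--::::-:::::::::-----=====+++++++++++
292 ******************************************=*@-%@@@@@@@@@@@@@@@%++++++++++++++++++++++++++++++++++++++++++
296 =+=====================================+++-#@=@@@@@@@@@@@@@@@@@==========================================
0.017 [[274.0, 233.0], [274.0, 261.0]]
0.01 [[274.0, 237.0], [274.0, 266.0]]
0 [[274.0, 243.0], [274.0, 273.0]]
-0.005 [[274.0, 247.0], [274.0, 277.0]]
-0.01 [[274.0, 250.0], [274.0, 281.0]]
-0.015 [[274.0, 254.0], [274.0, 286.0]]
```

send_rows --xyz '[[0, 0, 0.3], [0, 0, 0.6], [0, 0, 0.8], [0, 0, 0.8], [0, 0, 0.8], [0, 0, 0.8], [0, 0, 0.8], [0, 0, 0.8], [0, 0, 0.8], [0, 0, 0.8]]' --dr '[[0, 0, 0], [0, 0, 0], [0, 0, 0], [0, 0, 0], [0, 0, 0], [0, 0, 0], [0, 0, 0], [0, 0, 0], [0, 0, 0], [0, 0, 0]]'

```text
time: 41.53
position: [0.5671, 0.0173, 0.0247]
tool_rot: [2.275, 2.163, 0.003]
ft_force: [0.4, -0.0, 0.2]
grip_width: 0.001
grip_force: 0.0
```

send_rows --xyz '[[0, 0, 0.3], [0, 0, 0.6], [0, 0, 0.8], [0, 0, 0.8], [0, 0, 0.8], [0, 0, 0.8], [0, 0, 0.8], [0, 0, 0.8], [0, 0, 0.8], [0, 0, 0.8]]' --dr '[[0, 0, 0], [0, 0, 0], [0, 0, 0], [0, 0, 0], [0, 0, 0], [0, 0, 0], [0, 0, 0], [0, 0, 0], [0, 0, 0], [0, 0, 0]]'

```text
time: 42.37
position: [0.5671, 0.0173, 0.0239]
tool_rot: [2.275, 2.163, 0.003]
ft_force: [-0.5, 0.2, 0.4]
grip_width: 0.003
grip_force: 0.0
```

send_rows --xyz '[[0, 0, 0.3], [0, 0, 0.6], [0, 0, 0.9], [0, 0, 1], [0, 0, 1], [0, 0, 1], [0, 0, 1], [0, 0, 1], [0, 0, 1], [0, 0, 1]]' --dr '[[0, 0, 0], [0, 0, 0], [0, 0, 0], [0, 0, 0], [0, 0, 0], [0, 0, 0], [0, 0, 0], [0, 0, 0], [0, 0, 0], [0, 0, 0]]'

```text
time: 43.2
position: [0.5674, 0.0173, 0.0237]
tool_rot: [2.275, 2.163, 0.003]
ft_force: [-1.9, 0.7, 6.4]
grip_width: 0.007
grip_force: 2.8
```

send_rows --xyz '[[0, 0, 0.3], [0, 0, 0.6], [0, 0, 0.9], [0, 0, 0.9], [0, 0, 0.9], [0, 0, 0.9], [0, 0, 0.9], [0, 0, 0.9], [0, 0, 0.9], [0, 0, 0.9]]' --dr '[[0, 0, 0], [0, 0, 0], [0, 0, 0], [0, 0, 0], [0, 0, 0], [0, 0, 0], [0, 0, 0], [0, 0, 0], [0, 0, 0], [0, 0, 0]]'

```text
time: 44.03
position: [0.5679, 0.0175, 0.0237]
tool_rot: [2.274, 2.163, 0.004]
ft_force: [-2.2, -0.4, 9.0]
grip_width: 0.007
grip_force: 4.9
```

send_rows --xyz '[[-1, 0, 0], [-2.5, 0, 0], [-4, 0, 0], [-5.5, 0, 0], [-7, 0, 0], [-8.5, 0, 0], [-9.5, 0, 0], [-10, 0, 0], [-10, 0, 0], [-10, 0, 0]]' --dr '[[0, 0, 0], [0, 0, 0], [0, 0, 0], [0, 0, 0], [0, 0, 0], [0, 0, 0], [0, 0, 0], [0, 0, 0], [0, 0, 0], [0, 0, 0]]'

```text
time: 44.87
position: [0.5684, 0.0101, 0.0238]
tool_rot: [2.273, 2.165, 0.01]
ft_force: [-0.6, 4.7, 8.0]
grip_width: 0.007
grip_force: 3.8
```

```bash
cat > pz.py <<'E'
from h import *
st=get_state(); print(st['position'].round(4),st['ft_force'].round(1),st['grip_force'])
im=get_image('wrist').astype(int); g=im.sum(2)
# patch +y edge (dark->cyan) in columns right of finger; and right edge
for c in(290,300):
    col=g[100:245,c]; k=[i for i in range(144) if col[i]>220 and col[i+1:i+8].max()<160]
    if k: r=100+k[-1]+.5; print(c,r,(atz('wrist',c,r,.0305)[:2]-st['position'][:2]).round(4))
E
python3 pz.py
python3 - <<'E'
from h import *
im=cv2.imread('pics/w10_raw.png').astype(int); g=im.sum(2)
for c in(290,300):
    col=g[100:245,c]; k=[i for i in range(144) if col[i]>220 and col[i+1:i+8].max()<160]
    print('w10',c,[100+x+.5 for x in k])
E
```

```text
[0.5684 0.0101 0.0238] [-0.6  4.7  8. ] 3.7890168632293353
290 192.5 [0.0101 0.04  ]
300 192.5 [0.0153 0.0397]
w10 290 [192.5]
w10 300 []
```

send_rows --xyz '[[-1.5, 0, 0], [-3, 0, 0], [-5, 0, 0], [-7, 0, 0], [-9, 0, 0], [-10.5, 0, 0], [-12, 0, 0], [-12, 0, 0], [-12, 0, 0], [-12, 0, 0]]' --dr '[[0, 0, 0], [0, 0, 0], [0, 0, 0], [0, 0, 0], [0, 0, 0], [0, 0, 0], [0, 0, 0], [0, 0, 0], [0, 0, 0], [0, 0, 0]]'

```text
time: 45.75
position: [0.5679, -0.0018, 0.0241]
tool_rot: [2.273, 2.164, 0.01]
ft_force: [-0.9, 4.5, 8.7]
grip_width: 0.006
grip_force: 4.7
```

```bash
python3 pz.py
```

```text
[ 0.5679 -0.0018  0.0241] [-0.9  4.5  8.7] 4.662208175577689
290 192.5 [0.0101 0.0399]
300 192.5 [0.0153 0.0397]
```

send_rows --xyz '[[-2, 0, 0], [-4, 0, 0], [-6, 0, 0], [-8, 0, 0], [-10, 0, -0.1], [-12, 0, -0.2], [-14, 0, -0.3], [-15, 0, -0.4], [-15, 0, -0.4], [-15, 0, -0.4]]' --dr '[[0, 0, 0], [0, 0, 0], [0, 0, 0], [0, 0, 0], [0, 0, 0], [0, 0, 0], [0, 0, 0], [0, 0, 0], [0, 0, 0], [0, 0, 0]]'

```text
time: 46.63
position: [0.5672, -0.0169, 0.0245]
tool_rot: [2.273, 2.164, 0.01]
ft_force: [-0.2, 3.6, 8.9]
grip_width: 0.007
grip_force: 4.6
```

```bash
python3 pz.py
```

```text
[ 0.5672 -0.0169  0.0245] [-0.2  3.6  8.9] 4.613816516648512
290 192.5 [0.0102 0.0398]
300 192.5 [0.0154 0.0395]
```

Slope about 0.03 mm/mm; press steady near 9 N, no slip.

send_rows --xyz '[[-2, 0, 0], [-4, 0, -0.1], [-6, 0, -0.2], [-8, 0, -0.3], [-10, 0, -0.4], [-12, 0, -0.4], [-14, 0, -0.5], [-15, 0, -0.5], [-15, 0, -0.5], [-15, 0, -0.5]]' --dr '[[0, 0, 0], [0, 0, 0], [0, 0, 0], [0, 0, 0], [0, 0, 0], [0, 0, 0], [0, 0, 0], [0, 0, 0], [0, 0, 0], [0, 0, 0]]'

```text
time: 47.52
position: [0.5665, -0.0326, 0.0249]
tool_rot: [2.273, 2.164, 0.01]
ft_force: [-0.1, 3.4, 8.0]
grip_width: 0.004
grip_force: 4.3
```

```bash
python3 pz.py
```

```text
[ 0.5665 -0.0326  0.0249] [-0.1  3.4  8. ] 4.321457335317973
290 192.5 [0.0102 0.0397]
300 192.5 [0.0154 0.0395]
```

send_rows --xyz '[[-2, 0, 0], [-4, 0, 0], [-6, 0, -0.1], [-8, 0, -0.1], [-10, 0, -0.2], [-12, 0, -0.2], [-14, 0, -0.3], [-15, 0, -0.3], [-15, 0, -0.3], [-15, 0, -0.3]]' --dr '[[0, 0, 0], [0, 0, 0], [0, 0, 0], [0, 0, 0], [0, 0, 0], [0, 0, 0], [0, 0, 0], [0, 0, 0], [0, 0, 0], [0, 0, 0]]'

```text
time: 48.4
position: [0.5659, -0.0477, 0.0253]
tool_rot: [2.273, 2.163, 0.009]
ft_force: [-0.7, 2.7, 8.2]
grip_width: 0.006
grip_force: 4.5
```

```bash
python3 pz.py
```

```text
[ 0.5659 -0.0477  0.0253] [-0.7  2.7  8.2] 4.522461204032879
290 192.5 [0.0102 0.0396]
300 192.5 [0.0155 0.0394]
```

send_rows --xyz '[[-2, 0, 0], [-4, 0, 0], [-6, 0, -0.1], [-8, 0, -0.1], [-10, 0, -0.2], [-12, 0, -0.2], [-14, 0, -0.3], [-16, 0, -0.4], [-16, 0, -0.4], [-16, 0, -0.4]]' --dr '[[0, 0, 0], [0, 0, 0], [0, 0, 0], [0, 0, 0], [0, 0, 0], [0, 0, 0], [0, 0, 0], [0, 0, 0], [0, 0, 0], [0, 0, 0]]'

```text
time: 49.28
position: [0.5652, -0.0641, 0.0257]
tool_rot: [2.273, 2.163, 0.009]
ft_force: [0.3, 2.2, 9.2]
grip_width: 0.008
grip_force: 4.5
```

send_rows --xyz '[[-2, 0, 0], [-4, 0, 0], [-6, 0, -0.1], [-8, 0, -0.1], [-10, 0, -0.2], [-12, 0, -0.2], [-13, 0, -0.3], [-14, 0, -0.3], [-14, 0, -0.3], [-14, 0, -0.3]]' --dr '[[0, 0, 0], [0, 0, 0], [0, 0, 0], [0, 0, 0], [0, 0, 0], [0, 0, 0], [0, 0, 0], [0, 0, 0], [0, 0, 0], [0, 0, 0]]'

```text
time: 50.12
position: [0.5645, -0.0786, 0.0261]
tool_rot: [2.273, 2.162, 0.009]
ft_force: [0.0, 2.9, 9.0]
grip_width: 0.007
grip_force: 4.6
```

```bash
python3 pz.py
```

```text
[ 0.5645 -0.0786  0.0261] [0.  2.9 9. ] 4.596621769596823
290 192.5 [0.0103 0.0394]
300 192.5 [0.0156 0.0392]
```

send_rows --xyz '[[-2, 0, 0], [-4, 0, 0], [-6, 0, -0.1], [-8, 0, -0.1], [-9, 0, -0.2], [-10, 0, -0.2], [-11, 0, -0.2], [-11, 0, -0.2], [-11, 0, -0.2], [-11, 0, -0.2]]' --dr '[[0, 0, 0], [0, 0, 0], [0, 0, 0], [0, 0, 0], [0, 0, 0], [0, 0, 0], [0, 0, 0], [0, 0, 0], [0, 0, 0], [0, 0, 0]]'

```text
time: 51.0
position: [0.5641, -0.0881, 0.0263]
tool_rot: [2.272, 2.164, 0.01]
ft_force: [-0.2, 4.7, 10.2]
grip_width: 0.005
grip_force: 6.1
```

send_rows --xyz '[[-0.5, 0, 0], [-1, 0, 0], [-1.5, 0, 0], [-2, 0, 0], [-2.5, 0, 0], [-3, 0, 0], [-3, 0, 0], [-3, 0, 0], [-3, 0, 0], [-3, 0, 0]]' --dr '[[0, 0, 0], [0, 0, 0], [0, 0, 0], [0, 0, 0], [0, 0, 0], [0, 0, 0], [0, 0, 0], [0, 0, 0], [0, 0, 0], [0, 0, 0]]'

```text
time: 51.83
position: [0.5641, -0.0881, 0.0263]
tool_rot: [2.272, 2.167, 0.014]
ft_force: [-0.5, 9.3, 9.0]
grip_width: 0.004
grip_force: 7.9
```

```bash
python3 pz.py
```

```text
[ 0.5641 -0.0881  0.0263] [-0.5  9.3  9. ] 7.85382891248446
290 192.5 [0.0102 0.0393]
300 192.5 [0.0155 0.0391]
```

send_rows --xyz '[[2, 0, -2], [4, 0, -5], [5, 0, -9], [9, -4, -12], [13, -8, -12], [18, -12, -12], [18, -15, -12], [18, -15, -9], [18, -15, -6], [18, -15, -4]]' --dr '[[0, 0, 0], [0, 0, 0], [0, 0, 0], [0, 0, 0], [0, 0, 0], [0, 0, 0], [0, 0, 0], [0, 0, 0], [0, 0, 0], [0, 0, 0]]'

```text
time: 52.72
position: [0.5471, -0.0752, 0.0275]
tool_rot: [2.276, 2.163, 0.002]
ft_force: [0.1, 0.7, -0.1]
grip_width: 0.003
grip_force: 0.0
```

send_rows --xyz '[[0, 0, 0.5], [0, 0, 1], [0, 0, 1.5], [0, 0, 2], [0, 0, 2.5], [0, 0, 2.5], [0, 0, 2.5], [0, 0, 2.5], [0, 0, 2.5], [0, 0, 2.5]]' --dr '[[0, 0, 0], [0, 0, 0], [0, 0, 0], [0, 0, 0], [0, 0, 0], [0, 0, 0], [0, 0, 0], [0, 0, 0], [0, 0, 0], [0, 0, 0]]'

```text
time: 53.55
position: [0.5476, -0.075, 0.0264]
tool_rot: [2.275, 2.163, 0.003]
ft_force: [-2.7, -0.8, 5.3]
grip_width: 0.002
grip_force: 2.5
```

```bash
cat > look.py <<'E'
from h import *
st=get_state(); p=st['position']; print(p.round(4),st['ft_force'].round(1))
im=get_image('wrist'); g=im.astype(int).sum(2)
for r in range(130,262,5): print(r,''.join(' .:-=+*#%@'[min(9,v//40)] for v in g[r,170:380:3]))
for c in(235,300,310):
    col=g[100:245,c]; k=[i for i in range(144) if col[i]>220 and col[i+1:i+8].max()<160]
    if k: print(c,100+k[-1]+.5,atz('wrist',c,100+k[-1]+.5,.0325).round(4))
E
python3 look.py
```

```text
[ 0.5476 -0.075   0.0264] [-2.7 -0.8  5.3]
130 @@@@@@@@@@@@@@@@@@@@@@@@@@@@@@@@@@@@@@@@@@@@@@@@@@@@@@@@@@@@@@@@@@@@@@
135 @@@@@@@@@@@@@@@@@@@@@@@@@@@@@@@@@@@@@@@@@@@@@@@@@@@@@@@@@@@@@@@@@@@@@@
140 @@@@@@@@@@@@@@@@@@@@@@@@@@@@@@@@@@@@@@@@@@@@@@@@@@@@@@@@@@@@@@@@@@@@@@
145 @@@@@@@@@@@@@@@@@@@@@@@@@@@@@@@@@@@@@@@@@@@@@@@@@@@@@@@@@@@@@@@@@@@@@@
150 @@@@@@@@@@@@@@@@@@@@@@@@@@@@@@@@@@@@@@@@@@@@@@@@@@@@@@@@@@@@@@@@@@@@@@
155 -@@@@@@@@@@@@@@@@@@@@@@@@@@@@@@@@@@@@@@@@@@@@@@@@@@@@@@@@@@@@@@@@@@@@@
160 =@@@@@@@@@@@@@@@@@@@@@@@@@@@@@@@@@@@@@@@@@@@@@@@@@@@@@@@@@@@@@@@@@@@@@
165  @@@@@@@@@@@@@@@@@@@@@@@@@@@@@@@@@@@@@@@@@@@@@@@@@@@@@@@@@@@@@@@@@@@@@
170  @@@@@@@@@@@@@@@@@@@@@@@@@@@@@@@@@@@@@@@@@@@@@@@@@@@@@@@@@@@@@@@@@@@@@
175  @@@@@@@@@@@@@@@@@@@@@@@@@@@@@@@@@@@@@@@@@@@@@@@@@@@@@@@@@@@@@@@@@@@@@
180 :@@@@@@@@@@@@@@@@@@@@@@@@@@@@@@@@@@@@@@@@@@@@@@@@@@@@@@@@@@@@@@@@@@@@@
185 :@@@@@@@@@@@@@@@@@@@@@@@@@@@@@@@@@@@@@@@@@@@@@@@@@@@@@@@@@@@@@@@@@@@@@
190 -@@@@@@@@@@@@@@@@@@@@@@@@@@@@@@@@@@@@@@@@@@@@@@@@@@@@@@@@@@@@@@@@@@@@@
195 *#@@@@@@@@@@@@@@@@@@@@@@@@@@@@@@@@@@@@@@@@@@@@@@@@@@@@@@@@@@@@@@@@@@@@
200 ++@
[... 375 characters left out ...]
@@@@@:::::::::::::::::::::::::::-:::::::::::::::::::::@@@@@@@@@@@@@
230 ++#@@@@@::::::::::::::::::::::::::::::::::::::::::::::::.@@@@@@@@@@@@@
235 ++.@@@@@.::::::::::::::::::::::::::::::::::::::::::::::::@@@@@@@@@@@@@
240 ++ @@@@@ :::::::::::::::::::::::::::::::::::::::::::::::.@@@@@@@@@@@@@
245 ++.@@@@@#:::::::::::::::::::::::::::::::::::::::::::::::.@@@@@@@@@@@@@
250 ++:@@@@@@::::::::::::::::::::....::::::..::::::::::::::::@@@@@@@@@@@@@
255 +++@@@@@@::::::::::::::::::::...::::::....::::::::::::::+@@@@@@@@@@@@@
260 ::::::::::::::::::::::::::::::..:::::::. :::::::::::::::. ....::::::::
235 216.5 [ 0.5282 -0.0467  0.0325]
300 215.5 [ 0.5627 -0.0478  0.0325]
310 215.5 [ 0.5681 -0.0481  0.0325]
```

send_rows --xyz '[[0, 0, 0.5], [0, 0, 1], [-0.5, 0, 1], [-1, 0, 1], [-1.5, 0, 1], [-2, 0, 1], [-2.5, 0, 1], [-3, 0, 1], [-3, 0, 1], [-3, 0, 1]]' --dr '[[0, 0, 0], [0, 0, 0], [0, 0, 0], [0, 0, 0], [0, 0, 0], [0, 0, 0], [0, 0, 0], [0, 0, 0], [0, 0, 0], [0, 0, 0]]'

```text
time: 54.43
position: [0.5476, -0.0758, 0.0263]
tool_rot: [2.275, 2.165, 0.005]
ft_force: [-4.0, 3.8, 11.8]
grip_width: 0.005
grip_force: 5.8
```

send_rows --xyz '[[-0.5, 0, 0], [-1, 0, 0], [-1.5, 0, 0], [-2, 0, 0], [-2.5, 0, 0], [-3, 0, 0], [-3, 0, 0], [-3, 0, 0], [-3, 0, 0], [-3, 0, 0]]' --dr '[[0, 0, 0], [0, 0, 0], [0, 0, 0], [0, 0, 0], [0, 0, 0], [0, 0, 0], [0, 0, 0], [0, 0, 0], [0, 0, 0], [0, 0, 0]]'

```text
time: 55.27
position: [0.5475, -0.0787, 0.0263]
tool_rot: [2.275, 2.165, 0.005]
ft_force: [-4.8, 3.8, 12.1]
grip_width: 0.005
grip_force: 6.0
```

send_rows --xyz '[[-0.5, 0, 0], [-1, 0, 0], [-1.5, 0, 0], [-2, 0, 0], [-2.5, 0, 0], [-3, 0, 0], [-3, 0, 0], [-3, 0, 0], [-3, 0, 0], [-3, 0, 0]]' --dr '[[0, 0, 0], [0, 0, 0], [0, 0, 0], [0, 0, 0], [0, 0, 0], [0, 0, 0], [0, 0, 0], [0, 0, 0], [0, 0, 0], [0, 0, 0]]'

```text
time: 56.1
position: [0.5474, -0.08, 0.0264]
tool_rot: [-2.274, -2.167, -0.007]
ft_force: [-4.8, 7.3, 12.1]
grip_width: 0.004
grip_force: 6.3
```

send_rows --xyz '[[-0.5, 0, 0], [-1, 0, 0], [-1.5, 0, 0], [-2, 0, 0], [-2, 0, 0], [-2, 0, 0], [-2, 0, 0], [-2, 0, 0], [-2, 0, 0], [-2, 0, 0]]' --dr '[[0, 0, 0], [0, 0, 0], [0, 0, 0], [0, 0, 0], [0, 0, 0], [0, 0, 0], [0, 0, 0], [0, 0, 0], [0, 0, 0], [0, 0, 0]]'

```text
time: 56.93
position: [0.5474, -0.0801, 0.0264]
tool_rot: [-2.272, -2.167, -0.009]
ft_force: [-4.4, 10.7, 12.8]
grip_width: 0.008
grip_force: 6.5
```

```bash
python3 look.py | tail -3
```

```text
255 +++@@@@@@::::::::::::::::::::...:::.::.....:::::::::::::+@@@@@@@@@@@@@
260 ::::::::::::::::::::::::::::::..:::.:::..:::::::::::::::: ....::::::::
235 215.5 [ 0.5279 -0.0514  0.0325]
```

send_rows --xyz '[[0, 0, -1.5], [0, 0, -3], [0, 0, -6], [0, 0, -12], [0, 0, -25], [0, 0, -45], [0, 0, -65], [0, 0, -85], [0, 0, -95], [0, 0, -95]]' --dr '[[0, 0, 0], [0, 0, 0], [0, 0, 0], [0, 0, 0], [0, 0, 0], [0, 0, 0], [0, 0, 0], [0, 0, 0], [0, 0, 0], [0, 0, 0]]'

```text
time: 57.82
position: [0.5487, -0.0864, 0.1231]
tool_rot: [2.272, 2.159, 0.008]
ft_force: [-0.0, -0.6, -0.5]
grip_width: 0.005
grip_force: 0.0
```

Run:
```python
from h import *
st=get_state(); print(st['position'],st['ft_force'].round(1))
# compare patch, stack with start in the top view
a=cv2.imread('pics/top0_raw.png').astype(int); b=cv2.cvtColor(get_image('top'),cv2.COLOR_RGB2BGR).astype(int)
for r in(200,205,212,220,228):
    print(r,''.join(' .:-=+*#%@'[min(9,v//77)] for v in a[r,185:320].sum(1))); print('   ',''.join(' .:-=+*#%@'[min(9,v//77)] for v in b[r,185:320].sum(1)))
im=get_image('wrist').astype(int); g=im.sum(2); red=(im[...,0]>120)&(im[...,1]<70)
print('red px',red.sum())
for c in (235,310):
    print([x for x in g[40:262:4,c]])
```

```text
[ 0.5487412  -0.08635705  0.12306112] [-0.  -0.6 -0.5]
200 :::::-#@@@@%-..................:.::-=+*#%%%*=====+*******+******++++++++*++++**+**###%%@@@@@@@@@@@@@@@@@@@@@@@@@@@@@@@@@@@@@@@@@@@@@@*-
    -----=%@@@*:.................:::-=+*#%@@@@#++++=+++++===+++*******####******#**#%@@@@@@@@@@@@@@@@@@@@@@@@@@@*=---======================
205 ::::-+@@@%+:........................:--:*%*====-=+*************=:....:::--=+***++++#%%%##%@@@@@@@@%%%%#*++++====-------------====+=+=:.
    -----+@@#-.........................-=-=%@%++++===++++====+*********************#%%%%%%%%%%%%%%%%%%%%%%%%%%%*----=======================
212 :::-+@@#-.........................:==-*%%*====--+*************+-........:=****==+=#%%%%%%@@@@@@@@@@@@@@@@@@@@@@@@@@@@@@@@@@#--======:..
    ----+%*:........................:-===%@@#++++==+++++====++*******************#%%%%%%%%%%%%%%%%%%%%%%%%%%%%#=:---=======================
220 ::-+@@%#++++--:::...............:-:-%%%%*====--+**************-........:*****+=+=*#%%%%%%@@@@@@@@@@@@@@@@@@@@@@@@@@@@@@@@@@+-======-:..
    ---+%#++++=-:::...............:=--%@@@@#+++++=+++++=====+****
[... 1344 characters left out ...]
np.int64(512), np.int64(506), np.int64(490), np.int64(641), np.int64(641), np.int64(642), np.int64(642), np.int64(640), np.int64(640), np.int64(639), np.int64(638), np.int64(641), np.int64(639), np.int64(638), np.int64(635), np.int64(637), np.int64(637), np.int64(637), np.int64(638), np.int64(637), np.int64(639), np.int64(635), np.int64(636), np.int64(637), np.int64(642), np.int64(93), np.int64(103), np.int64(97), np.int64(94), np.int64(105), np.int64(100), np.int64(109), np.int64(100), np.int64(104), np.int64(101), np.int64(89), np.int64(107), np.int64(652), np.int64(178), np.int64(325), np.int64(317), np.int64(352), np.int64(114), np.int64(117), np.int64(117), np.int64(115), np.int64(105)]
```

Run:
```python
from h import *
im=get_image('wrist')
for c in (235,310): print([tuple(int(v) for v in im[r,c]) for r in range(219,246)])
for r in (219,225,229,231): print(r,atz('wrist',235,r,.032).round(4))
```

```text
[(30, 31, 34), (31, 34, 35), (35, 35, 37), (30, 30, 31), (23, 9, 8), (91, 191, 219), (137, 255, 255), (130, 250, 255), (143, 255, 255), (137, 184, 204), (165, 10, 6), (167, 24, 21), (218, 36, 35), (238, 47, 43), (236, 45, 41), (235, 43, 42), (235, 44, 40), (235, 46, 44), (234, 43, 40), (236, 43, 38), (245, 37, 34), (198, 70, 72), (110, 118, 132), (89, 105, 115), (33, 42, 55), (24, 30, 48), (24, 32, 48)]
[(31, 32, 36), (30, 32, 36), (31, 32, 34), (29, 24, 24), (37, 55, 66), (123, 255, 255), (142, 255, 255), (135, 255, 255), (131, 204, 231), (165, 51, 59), (170, 15, 10), (180, 27, 24), (234, 42, 39), (238, 45, 43), (235, 46, 42), (234, 45, 41), (235, 44, 41), (234, 43, 41), (234, 41, 38), (239, 42, 38), (251, 36, 30), (139, 110, 126), (93, 118, 131), (39, 46, 55), (26, 34, 50), (26, 35, 50), (28, 35, 51)]
219 [ 0.5131 -0.0882  0.032 ]
225 [ 0.5127 -0.0935  0.032 ]
229 [ 0.5124 -0.0971  0.032 ]
231 [ 0.5122 -0.0989  0.032 ]
```

Glass runs straight into the red stop face, with no gap, on both sides of the plate. Handing in.

```bash
python3 -c "
from bench import *
print(close_job())"
```

```text
the job is handed in; nothing more can be done
None
```

The job is handed in at about 58 s; no verdict came back. The plate is drawn fully against the red end stop, the keeper was left resting against the lowest case, and the stack is still standing; the plate needed a second press for the last 5 mm because the finger met the stop first.

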